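# Bar the toy siding and set the signal

### The job

Pick every long bar (there are three or four) out of the crate and close a gate with each: slide it end-first through the gate's square eyelet and lay it level in the fork, so that it sticks out about equally beyond both posts, one bar to a gate. When all the bars are home, turn the signal box's knob clockwise to its stop so that the signal arm lies level. Leave the short bars, blocks and arch in the crate, and do not shift the tanker car or the tree.

Things in the scene. Friction and masses are not known exactly. Their poses are not given: they have to be found in the camera images.
- bar1: plain wooden long bar, 190 mm long and 14 mm square, alike at both ends; starts flat in the crate; origin at its very centre, x along its length. May be absent (three or four of bar1 to bar4 are there)
- bar2: plain wooden long bar, 190 mm long and 14 mm square, alike at both ends; starts flat in the crate; origin at its very centre, x along its length. May be absent (three or four of bar1 to bar4 are there)
- bar3: plain wooden long bar, 190 mm long and 14 mm square, alike at both ends; starts flat in the crate; origin at its very centre, x along its length. May be absent (three or four of bar1 to bar4 are there)
- bar4: plain wooden long bar, 190 mm long and 14 mm square, alike at both ends; starts flat in the crate; origin at its very centre, x along its length. May be absent (three or four of bar1 to bar4 are there)
- gate1: fixed wooden gate; origin: centre of its foot, on an 8 mm board; x along the gate. At x +65 mm an eyelet post (10 thick, 44 wide, 82 high) with a 24 mm square hole along x, centred at z 60; at x -65 a fork post (same, 78 high), its slot 26 mm wide, open above, floor z 48. A bar at home lies in both, centre z 55. 120 mm free between posts; gates alike, 75 mm apart
- gate2: fixed wooden gate; origin: centre of its foot, on an 8 mm board; x along the gate. At x +65 mm an eyelet post (10 thick, 44 wide, 82 high) with a 24 mm square hole along x, centred at z 60; at x -65 a fork post (same, 78 high), its slot 26 mm wide, open above, floor z 48. A bar at home lies in both, centre z 55. 120 mm free between posts; gates alike, 75 mm apart
- gate3: fixed wooden gate; origin: centre of its foot, on an 8 mm board; x along the gate. At x +65 mm an eyelet post (10 thick, 44 wide, 82 high) with a 24 mm square hole along x, centred at z 60; at x -65 a fork post (same, 78 high), its slot 26 mm wide, open above, floor z 48. A bar at home lies in both, centre z 55. 120 mm free between posts; gates alike, 75 mm apart
- gate4: fixed wooden gate; origin: centre of its foot, on an 8 mm board; x along the gate. At x +65 mm an eyelet post (10 thick, 44 wide, 82 high) with a 24 mm square hole along x, centred at z 60; at x -65 a fork post (same, 78 high), its slot 26 mm wide, open above, floor z 48. A bar at home lies in both, centre z 55. 120 mm free between posts; gates alike, 75 mm apart
- crate: fixed open plywood crate, 290 x 390 mm outside (x, y), 45 mm high, walls and floor 6 mm thick; origin at the centre of its underside. It stands left or right of the robot's middle, the gates on the other side
- short1: short wooden bar, 90 mm long, 14 mm square, origin at its centre, x along it. Lies in the crate; not wanted, stays there.
- short2: like short1. Lies in the crate; not wanted, stays there.
- short3: like short1. Lies in the crate; not wanted, stays there.
- block2: like block1. Lies in the crate; not wanted, stays there.
- block1: wooden block 60 x 26 x 22 mm (x, y, z), origin centre of underside. Lies in the crate; not wanted, stays there.
- arch: wooden bridge arch 70 x 26 x 32 mm, origin centre of underside. Lies in the crate; not wanted, stays there.
- winder (a joint): winding knob of the toy signal box, rad; 0 = signal arm upright, 1.4 = its stop, arm level; turns clockwise seen from above as the value grows
- winder_grip (a point): knob axis at grip height; turns with the knob; its bar grip, 49 mm long, 14 mm thick and 32 mm high (its top 7 mm above this point, its foot 25 mm below), lies along its x (pinch across y). The 80 mm high cabin starts 100 mm beyond the knob, with a mast and signal arm up to 260 mm on it
- tanker: bystander: loose red metal tanker car, 110 x 42 x 72 mm, standing between crate and gates near the robot; origin centre of underside
- tree: bystander: loose green silicone tree, 72 mm wide, 135 mm high, on the far side of the table; origin centre of underside
Not all that is in view belongs to the job. Leave any purple or white look-alike of the bar2 alone.

How it is judged:
On the way, in this order (a step that is already met when the one before it is completed fails the run):
1. every long bar present lies home in a gate (((x of bar1 in the frame of gate1 between -0.018 and 0.018 m and y of bar1 in the frame of gate1 between -0.008 and 0.008 m and z of bar1 in the frame of gate1 between 0.049 and 0.061 m and angle between the x axis of bar1 and the x axis of gate1, either way round below 0.1 rad) or (x of bar1 in the frame of gate2 between -0.018 and 0.018 m and y of bar1 in the frame of gate2 between -0.008 and 0.008 m and z of bar1 in the frame of gate2 between 0.049 and 0.061 m and angle between the x axis of bar1 and the x axis of gate2, either way round below 0.1 rad) or (x of bar1 in the frame of gate3 between -0.018 and 0.018 m and y of bar1 in the frame of gate3 between -0.008 and 0.008 m and z of bar1 in the frame of gate3 between 0.049 and 0.061 m and angle between the x axis of bar1 and the x axis of gate3, either way round below 0.1 rad) or (x of bar1 in the frame of gate4 between -0.018 and 0.018 m and y of bar1 in the frame of gate4 between -0.008 and 0.008 m and z of bar1 in the frame of gate4 between 0.049 and 0.061 m and angle between the x axis of bar1 and the x axis of gate4, either way round below 0.1 rad)) and ((x of bar2 in the frame of gate1 between -0.018 and 0.018 m and y of bar2 in the frame of gate1 between -0.008 and 0.008 m and z of bar2 in the frame of gate1 between 0.049 and 0.061 m and angle between the x axis of bar2 and the x axis of gate1, either way round below 0.1 rad) or (x of bar2 in the frame of gate2 between -0.018 and 0.018 m and y of bar2 in the frame of gate2 between -0.008 and 0.008 m and z of bar2 in the frame of gate2 between 0.049 and 0.061 m and angle between the x axis of bar2 and the x axis of gate2, either way round below 0.1 rad) or (x of bar2 in the frame of gate3 between -0.018 and 0.018 m and y of bar2 in the frame of gate3 between -0.008 and 0.008 m and z of bar2 in the frame of gate3 between 0.049 and 0.061 m and angle between the x axis of bar2 and the x axis of gate3, either way round below 0.1 rad) or (x of bar2 in the frame of gate4 between -0.018 and 0.018 m and y of bar2 in the frame of gate4 between -0.008 and 0.008 m and z of bar2 in the frame of gate4 between 0.049 and 0.061 m and angle between the x axis of bar2 and the x axis of gate4, either way round below 0.1 rad)) and ((x of bar3 in the frame of gate1 between -0.018 and 0.018 m and y of bar3 in the frame of gate1 between -0.008 and 0.008 m and z of bar3 in the frame of gate1 between 0.049 and 0.061 m and angle between the x axis of bar3 and the x axis of gate1, either way round below 0.1 rad) or (x of bar3 in the frame of gate2 between -0.018 and 0.018 m and y of bar3 in the frame of gate2 between -0.008 and 0.008 m and z of bar3 in the frame of gate2 between 0.049 and 0.061 m and angle between the x axis of bar3 and the x axis of gate2, either way round below 0.1 rad) or (x of bar3 in the frame of gate3 between -0.018 and 0.018 m and y of bar3 in the frame of gate3 between -0.008 and 0.008 m and z of bar3 in the frame of gate3 between 0.049 and 0.061 m and angle between the x axis of bar3 and the x axis of gate3, either way round below 0.1 rad) or (x of bar3 in the frame of gate4 between -0.018 and 0.018 m and y of bar3 in the frame of gate4 between -0.008 and 0.008 m and z of bar3 in the frame of gate4 between 0.049 and 0.061 m and angle between the x axis of bar3 and the x axis of gate4, either way round below 0.1 rad)) and ((x of bar4 in the frame of gate1 between -0.018 and 0.018 m and y of bar4 in the frame of gate1 between -0.008 and 0.008 m and z of bar4 in the frame of gate1 between 0.049 and 0.061 m and angle between the x axis of bar4 and the x axis of gate1, either way round below 0.1 rad) or (x of bar4 in the frame of gate2 between -0.018 and 0.018 m and y of bar4 in the frame of gate2 between -0.008 and 0.008 m and z of bar4 in the frame of gate2 between 0.049 and 0.061 m and angle between the x axis of bar4 and the x axis of gate2, either way round below 0.1 rad) or (x of bar4 in the frame of gate3 between -0.018 and 0.018 m and y of bar4 in the frame of gate3 between -0.008 and 0.008 m and z of bar4 in the frame of gate3 between 0.049 and 0.061 m and angle between the x axis of bar4 and the x axis of gate3, either way round below 0.1 rad) or (x of bar4 in the frame of gate4 between -0.018 and 0.018 m and y of bar4 in the frame of gate4 between -0.008 and 0.008 m and z of bar4 in the frame of gate4 between 0.049 and 0.061 m and angle between the x axis of bar4 and the x axis of gate4, either way round below 0.1 rad))), for 0.2 s.
2. the knob is turned to its stop, the signal arm level (value of joint winder above 1.2 rad), for 0.2 s.
At the end, for the whole second after the job is handed in: Every long bar lies still in a gate through eyelet and fork: centre within 18 mm of mid-gate lengthwise, 8 mm sideways, 49 to 61 mm above its foot, axis within 0.1 rad of the gate. Knob above 1.2 rad. Short bars, blocks and arch in the crate (all of step 1 and x of short1 in the frame of crate between -0.15 and 0.15 m and y of short1 in the frame of crate between -0.2 and 0.2 m and z of short1 in the frame of crate between -0.01 and 0.05 m and x of short2 in the frame of crate between -0.15 and 0.15 m and y of short2 in the frame of crate between -0.2 and 0.2 m and z of short2 in the frame of crate between -0.01 and 0.05 m and x of short3 in the frame of crate between -0.15 and 0.15 m and y of short3 in the frame of crate between -0.2 and 0.2 m and z of short3 in the frame of crate between -0.01 and 0.05 m and x of block1 in the frame of crate between -0.15 and 0.15 m and y of block1 in the frame of crate between -0.2 and 0.2 m and z of block1 in the frame of crate between -0.01 and 0.05 m and x of block2 in the frame of crate between -0.15 and 0.15 m and y of block2 in the frame of crate between -0.2 and 0.2 m and z of block2 in the frame of crate between -0.01 and 0.05 m and x of arch in the frame of crate between -0.15 and 0.15 m and y of arch in the frame of crate between -0.2 and 0.2 m and z of arch in the frame of crate between -0.01 and 0.05 m and value of joint winder above 1.2 rad); the robot touches nothing.
It fails at once if the tanker is shifted more than 30 mm or tipped (distance of tanker from where it was at the start of the episode above 0.03 m or angle between tanker's own z axis and vertical above 0.5 rad).
It fails at once if the tree is shifted more than 30 mm or tipped (distance of tree from where it was at the start of the episode above 0.03 m or angle between tree's own z axis and vertical above 0.5 rad).
Of bar1, bar2, bar3, bar4 only 3 to 4 are there at a start; the rules pass over those that are not, and their reading is None.
At some moment in a run one of bar1, bar2, bar3, bar4 may be knocked a few centimetres aside while the robot is not near it.
Once in a run the grip may slacken for a moment while it holds something.
It also fails if it takes over 210 s, if anything falls off the work surface, if the arm or the gripper's body presses on something with over 40 N, if the wrist force passes 120 N, or if a joint passes its speed limit or range.

### The arm

A 6-joint arm with a two-finger parallel gripper is mounted at the origin on the work surface. World frame = base frame: x ahead of the robot, y to its left, z up, the work surface at z = 0. Lengths are in m, angles in rad, forces in N, time in s.
With the tool pointing down it reaches from about 0.25 to 0.775 m from the base axis. Payload 4 kg.
Tool frame: the origin (TCP) lies between the finger pads; the fingertips stand 11 mm ahead of it and the grasp point (between the pads) lies 8 mm behind it (robot.tip_extent is the z of the fingertips in the tool frame, in m); z points along the fingers, y is the line along which they close (so a half turn about z gives the same grasp; the last joint's range is limited). The gripper opens to 94 mm and grips with 3 to 60 N. Pads are 16 mm wide; open, the fingers measure 119 mm over their backs; the gripper's body (75 mm by 177 mm) begins 78 mm behind the grasp point.
Start: joints at [-1.412, 0.087, 1.371, -0, 1.684, -0.103], TCP at [0.142, -0.531, 0.217] pointing down, gripper open.
Joint ranges: [-3.1, 3.1], [-0.76, 2.03], [0.27, 2.55], [-1.08, 4.22], [0.17, 2.65], [-2.57, 2.57]. Speed limits (rad/s): [2.79, 2.79, 3.14, 3.14, 3.14, 3.14].

### API

Orientations are given as [roll, pitch, yaw] about the fixed x, y, z axes, in that order (R = Rz(yaw) Ry(pitch) Rx(roll)).
In Python, from bench import robot, imaging gives the robot as it stands.
- The arm moves only by the shell command python3 -m pendant 'ROWS'. ROWS is JSON, a list of rows, each a list of 7 numbers: the shift along the world's x, y, z in cm, then the turn, a rotation vector about the world's x, y, z in degrees, then the opening, from 0 (shut) to 1 (fully open). In form: [[dx, dy, dz, ax, ay, az, jaw], ...]. A call has 1 to 8 rows; each row shifts and turns the commanded pose from where the row before left it; what a row does not reach is not made up. A row lasts 1/10 s, in which the tool goes at most 50 mm and 8.59 degrees, less where a joint would pass 70% of its speed; a pose out of reach is approached as far as the arm can. A call is refused whole if a number of a shift passes 5 or a number of a turn 8.59, either way. A call with a gripper value outside its range is refused whole. The fingers move at their own pace and stop on an object; the grip force is fixed at half the most. Time passes only in rows, so rows that do not move let the fingers close. It gives the time, the measured TCP pose, the force, the opening and the grip force at its end, in the units of the state.
- robot.get_obs(): the state, without advancing time (a new reading comes with each control period).
- imaging.snapshot(name): name is "side" or "top" or "wrist"; returns the picture (400x640x3 uint8, red, green, blue); there is no depth.
- imaging.camera_params(name): a dict with "camera_matrix" (3x3 intrinsics, pixels), "R" (3x3) and "t" (3): a world point X has camera coordinates R X + t. Camera axes: x right, y down, z forward; pixel columns grow to the right and rows downward; lengths in m; the calibration is good to about 2 mm. A picture is of the moment at which its call begins: read the wrist's pose just before it. camera_params takes no time and is no camera call; for the wrist camera it gives the pose at the moment of the call.
- robot.close_job(): hands the job in; it is judged then, once.
The state is a dict: "time": time; "joint_positions": joint angles; "qvel": joint speeds; "joint_torque": joint torques, N m; "tool_pos": TCP position; "ee_rot": TCP orientation; "wrist_force": force on the tool from outside, world axes, zero at the start; "wrist_torque": the same for the moment, N m; "width": finger opening in m; "finger_force": force on a finger pad.
Only numpy, scipy, OpenCV 4.12 (cv2) and the standard library are available. Lean on these libraries where they do the work, as an engineer would, in place of code of your own. Each camera call takes 0.05 s, during which the arm holds its last target. There are 200 camera calls.

## Working session

There is one attempt and no reset: what is moved stays moved. The work goes in short steps, Python scripts to look and compute and a shell command to move; the robot and the scene stay as the last step left them, time stands still between calls to the robot, and variables do not carry over. Pictures are saved under pics/ and viewed, at most 14 in all, crops included, and the job is handed in when it is done.

```bash
mkdir -p pics; ls; cat > h.py <<'E'
from bench import robot, imaging
import numpy as np, cv2
def shot(name,fn,crop=None,scale=1):
    p=imaging.camera_params(name); im=imaging.snapshot(name)
    np.save('/tmp/'+fn+'.npy',im)
    o=im if crop is None else im[crop[1]:crop[3],crop[0]:crop[2]]
    o=cv2.resize(o,None,fx=scale,fy=scale,interpolation=cv2.INTER_CUBIC)
    cv2.imwrite('pics/'+fn+'.png',o[:,:,::-1]); return im,p
def ray(p,uv,z):
    K=np.array(p['camera_matrix']);R=np.array(p['R']);t=np.array(p['t'])
    d=R.T@np.linalg.inv(K)@np.array([uv[0],uv[1],1.]);c=-R.T@t
    return c+d*(z-c[2])/d[2]
def proj(p,X):
    q=np.array(p['camera_matrix'])@(np.array(p['R'])@np.array(X)+np.array(p['t']));return q[:2]/q[2]
E
python3 - <<'E'
from h import *
for n in('top','side'):
    im,p=shot(n,n+'0',scale=1.25); print(n,p)
print(robot.get_obs())
E
```

```text
pics
top {'camera_matrix': array([[380.51155527,   0.        , 318.27048023],
       [  0.        , 380.51155527, 199.77613503],
       [  0.        ,   0.        ,   1.        ]]), 'R': array([[-0.0054844 , -0.99997253, -0.00498677],
       [-0.97658685,  0.00642846, -0.21502746],
       [ 0.21505361,  0.00369072, -0.97659527]]), 't': array([0.02981289, 0.52765722, 1.0526748 ])}
side {'camera_matrix': array([[500.92339973,   0.        , 314.19894624],
       [  0.        , 500.92339973, 193.67961733],
       [  0.        ,   0.        ,   1.        ]]), 'R': array([[-0.88134327, -0.4722243 ,  0.01543533],
       [-0.33497358,  0.60147669, -0.72527132],
       [ 0.33320675, -0.64438343, -0.6882901 ]]), 't': array([0.45818592, 0.19550511, 1.32039914])}
{'time': 0.1, 'joint_positions': array([-1.41212631e+00,  8.79011701e-02,  1.37205318e+00,  4.93031255e-06,
        1.68360360e+00, -1.03103304e-01]), 'qvel': array([ 0.00023515,  0.0011845 , -0.00328946,  0.0013689 ,  0.0001742 ,
        0.00067197]), 'joint_torque': array([ 2.49838689e-03, -3.41251123e+01, -3.03302693e+01,  7.20902905e-02,
        3.03543115e-02, -8.76226204e-05]), 'tool_pos': array([ 0.14225957, -0.53081133,  0.21543556]), 'ee_rot': array([-3.13963830e+00, -2.07143684e-04,  2.61773670e-01]), 'wrist_force': array([ 0.36568077,  0.33994231, -0.69105732]), 'wrist_torque': array([-0.00772925,  0.00392245,  0.02557348]), 'finger_force': 0.0, 'width': 0.09377782961160297}
```

View pics/top0.png

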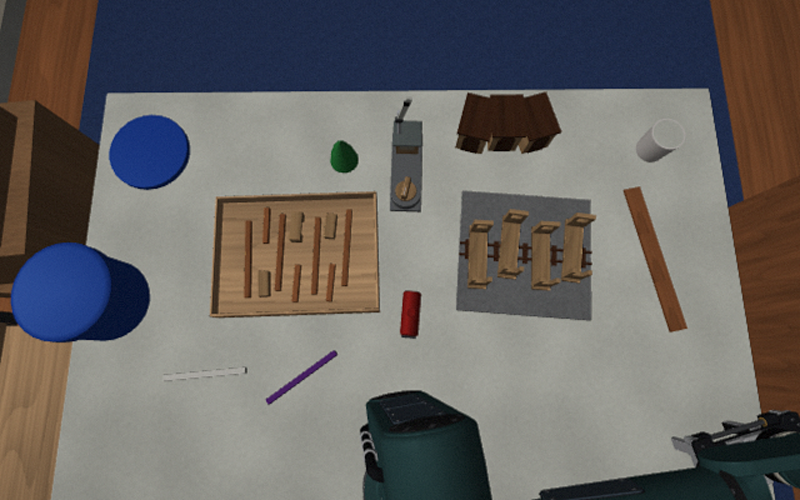

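View pics/side0.png

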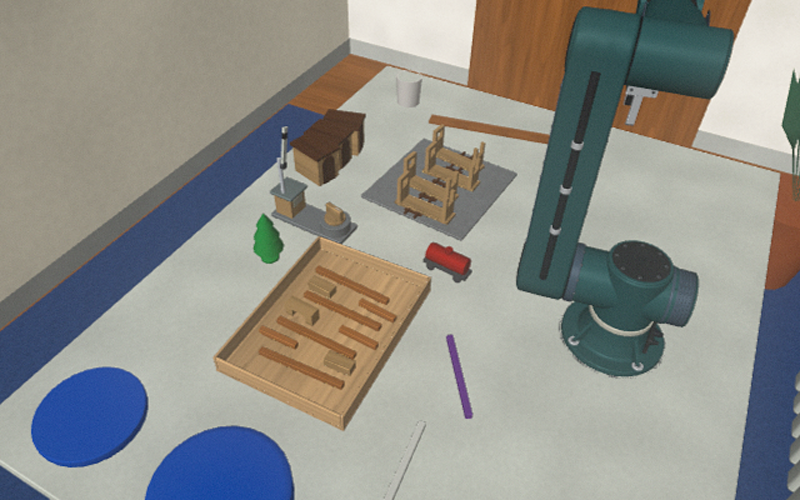

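The top view (×1.25 pixels) shows the crate with four long bars at about (248,258), (280,252), (316,255) and (347,247), three short bars, the blocks and the arch. Four staggered gates sit at (480,255), (513,245), (543,255) and (577,247). The knob is at (405,190), the tanker at (410,313) and the tree at (343,156). The purple and white bars on the table outside the crate are decoys.

```bash
python3 - <<'E'
from h import *
im=np.load('/tmp/top0.npy'); s=np.load('/tmp/side0.npy')
a=cv2.resize(im[145:260,360:480],None,fx=4.5,fy=4.5,interpolation=cv2.INTER_CUBIC)
cv2.imwrite('pics/gt.png',a[:,:,::-1])
b=cv2.resize(s[90:200,280:420],None,fx=5,fy=5,interpolation=cv2.INTER_CUBIC)
cv2.imwrite('pics/gs.png',b[:,:,::-1])
p=imaging.camera_params('top')
# bars in crate: dark reddish
hsv=cv2.cvtColor(im,cv2.COLOR_RGB2HSV)
for pt in [(198,205),(224,200),(253,205)]: print(hsv[pt[1],pt[0]-3:pt[0]+4].tolist())
c=im[155:255,168:304].astype(int)
r=(c[:,:,0]-c[:,:,2]); v=c.sum(2)
m=((v<260)).astype(np.uint8)
h2=hsv[155:255,168:304]
m=((h2[:,:,1]>125)&(h2[:,:,2]<150)).astype(np.uint8)
n,l,st,ce=cv2.connectedComponentsWithStats(m)
for i in range(1,n):
    if st[i,4]>25:
        pts=np.argwhere(l==i)[:,::-1].astype(np.float32)+[168,155]
        W=np.array([ray(p,q,0.020)[:2] for q in pts]).astype(np.float32)
        (cx,cy),wh,an=cv2.minAreaRect(W)
        print(st[i],'c',round(cx,3),round(cy,3),np.round(wh,3),round(an,1))
E
```

```text
[[14, 107, 138], [11, 169, 107], [11, 157, 107], [12, 161, 106], [12, 166, 100], [13, 172, 46], [15, 129, 95]]
[[15, 111, 145], [11, 170, 105], [11, 157, 104], [12, 159, 104], [11, 165, 96], [14, 130, 57], [15, 113, 126]]
[[13, 135, 123], [11, 167, 101], [12, 157, 104], [11, 166, 103], [12, 156, 93], [14, 119, 88], [16, 109, 147]]
[ 42  11   7  29 154] c 0.601 0.349 [0.089 0.017] 0.6
[105  12   8  62 285] c 0.546 0.152 [0.015 0.19 ] 87.7
[ 52  16   9  62 315] c 0.534 0.312 [0.017 0.189] 88.5
[ 81  18   8  63 301] c 0.526 0.225 [0.015 0.191] 88.9
[ 27  21   7  62 332] c 0.519 0.389 [0.188 0.017] 2.3
[ 65  57   8  30 149] c 0.457 0.27 [0.016 0.088] 87.1
[ 93  56   7  31 148] c 0.458 0.189 [0.015 0.09 ] 85.7
```

View pics/gt.png

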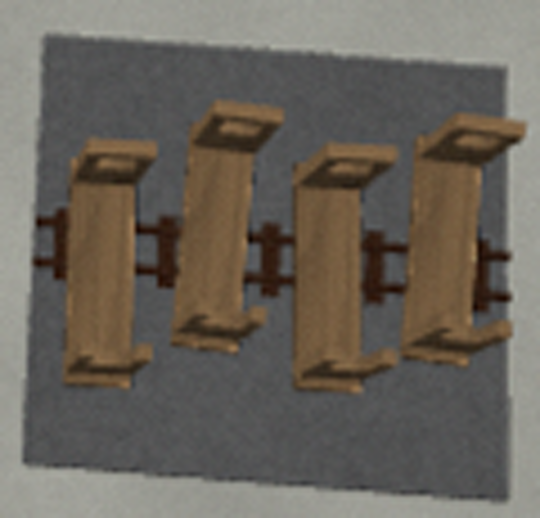

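View pics/gs.png

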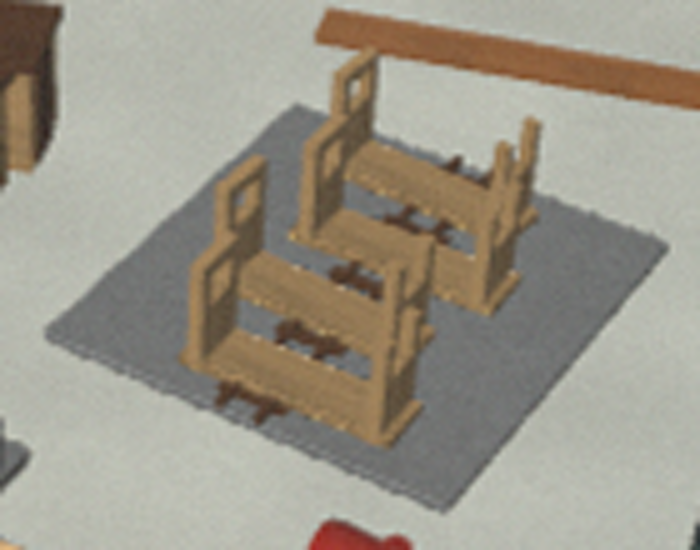

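All four eyelets (the loops in the crops) are on the far side, +x, and the forks are on the near side. Gates run roughly along world x. I'll fly over them for a wrist view.

```bash
python3 -m pendant '[[0,0,5,0,0,-7.5,0.5],[3,3,5,0,0,-7.5,0.5],[4.5,3.9,1,0,0,0,0.5],[4.5,3.9,1,0,0,0,0.5],[4.5,3.9,1,0,0,0,0.5],[4.5,3.9,1,0,0,0,0.5],[4.5,3.9,0,0,0,0,0.5],[4.5,3.9,0,0,0,0,0.5]]'; python3 -m pendant '[[4,3.9,0,0,0,0,0.5],[0,0,0,0,0,0,0.5],[0,0,0,0,0,0,0.5],[0,0,0,0,0,0,0.5]]'; python3 - <<'E'
from h import *
im,p=shot('wrist','w1',scale=1.25); np.save('/tmp/w1p.npy',p,allow_pickle=True)
print(p, -p['R'].T@p['t'], robot.get_obs()['tool_pos'],robot.get_obs()['ee_rot'])
E
```

```text
time: 0.9
tool_pos: [0.391, -0.3122, 0.3378]
ee_rot: [3.141, -0.0, -0.0]
wrist_force: [-0.2, -1.4, -0.9]
width: 0.047
finger_force: 0.0
time: 1.3
tool_pos: [0.425, -0.2794, 0.3374]
ee_rot: [3.142, 0.001, -0.001]
wrist_force: [-0.2, -0.4, 0.1]
width: 0.0471
finger_force: 0.0
{'camera_matrix': array([[354.47925052,   0.        , 321.89489742],
       [  0.        , 354.47925052, 197.29856017],
       [  0.        ,   0.        ,   1.        ]]), 'R': array([[-5.45218042e-04, -9.99999297e-01,  1.05273194e-03],
       [-9.72896526e-01,  7.73874593e-04,  2.31239598e-01],
       [-2.31240250e-01, -8.98123244e-04, -9.72896264e-01]]), 't': array([-0.27881128,  0.36292949,  0.60535408])} [ 0.49292305 -0.27854826  0.50531656] [ 0.42477046 -0.27979869  0.33751665] [ 3.14148056e+00  6.86056396e-04 -2.03765627e-03]
```

View pics/w1.png

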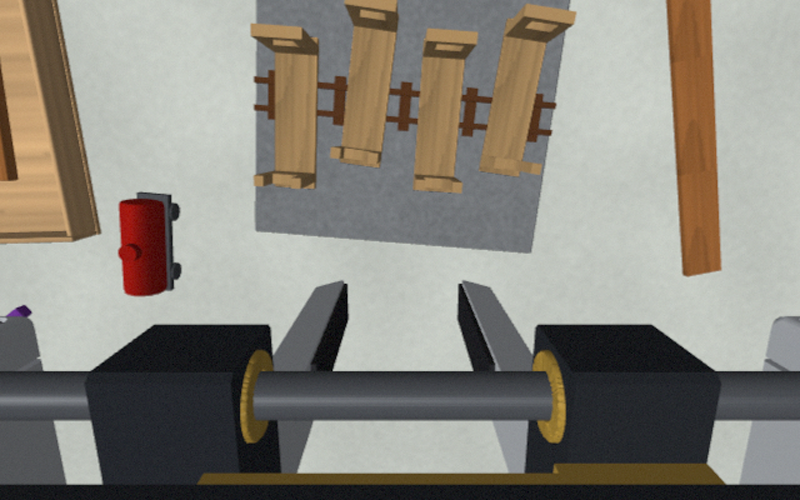

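The wrist view shows all four gates, each with its own small yaw, cut off at the top edge. Moving forward to get them centred.

```bash
python3 -m pendant '[[4,2,0,0,0,0,0.5],[4,2,0,0,0,0,0.5],[2,0,0,0,0,0,0.5],[0,0,0,0,0,0,0.5],[0,0,0,0,0,0,0.5],[0,0,0,0,0,0,0.5]]'; python3 - <<'E'
from h import *
im,p=shot('wrist','w2',crop=(150,30,470,230),scale=2.5); np.save('/tmp/w2p.npy',p,allow_pickle=True)
print(robot.get_obs()['tool_pos'])
E
```

```text
time: 1.95
tool_pos: [0.5243, -0.24, 0.3382]
ee_rot: [3.141, 0.0, -0.003]
wrist_force: [0.2, 0.0, 0.9]
width: 0.0471
finger_force: 0.0
[ 0.52435607 -0.23986432  0.33839822]
```

View pics/w2.png

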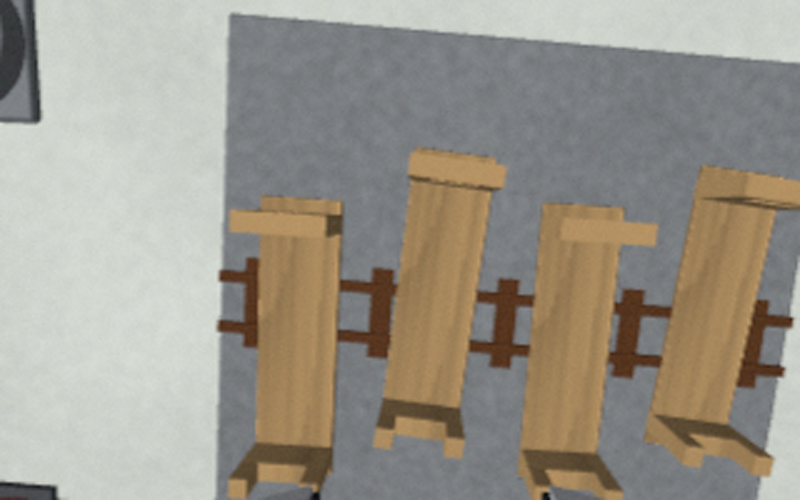

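```bash
python3 -m pendant '[[2,-3,0,0,0,0,1],[0,0,0,0,0,0,1],[0,0,0,0,0,0,1],[0,0,0,0,0,0,1],[0,0,0,0,0,0,1]]'; python3 - <<'E'
from h import *
im,p=shot('wrist','w3',crop=(210,85,410,260),scale=4); np.save('/tmp/w3p.npy',p,allow_pickle=True)
print(robot.get_obs()['tool_pos'])
o=cv2.resize(im[95:245,175:405],None,fx=3.45,fy=3.45,interpolation=cv2.INTER_CUBIC)
o=cv2.convertScaleAbs(o,alpha=1.3)
cv2.imwrite('pics/w3.png',o[:,:,::-1])
E
```

```text
time: 2.5
tool_pos: [0.5452, -0.2684, 0.3389]
ee_rot: [3.141, -0.001, 0.0]
wrist_force: [-0.1, -0.7, -0.2]
width: 0.0838
finger_force: 0.0
[ 0.54526588 -0.26831964  0.3388324 ]
```

View pics/w3.png

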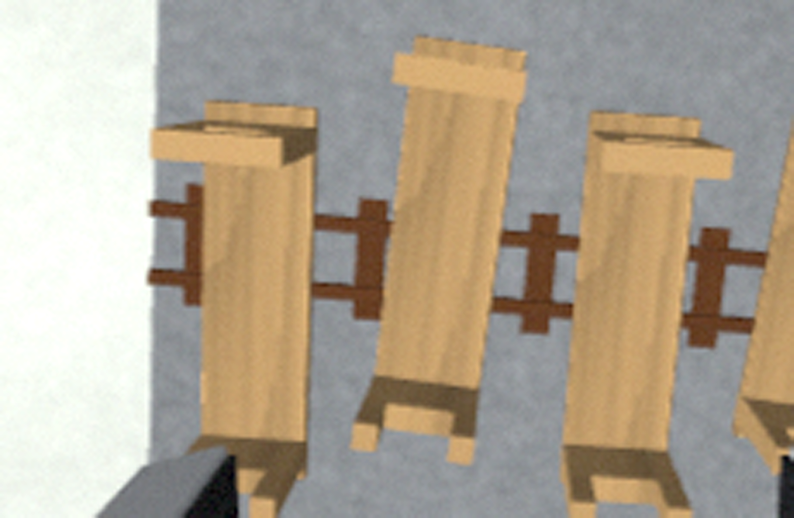

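```bash
python3 - <<'E'
from h import *
p3=np.load('/tmp/w3p.npy',allow_pickle=True).item();p2=np.load('/tmp/w2p.npy',allow_pickle=True).item()
A=lambda u,v,z:ray(p3,((u+.5)/3.45-.5+175,(v+.5)/3.45-.5+95),z)[:2]
B=lambda u,v,z:ray(p2,((u+.5)/2.5-.5+150,(v+.5)/2.5-.5+30),z)[:2]
def rep(n,eye,l,r,fork=None):
    zp=.016
    f=A if n<4 else B
    d=[ (f(*e[:2],zp)-f(*e[2:],zp)) for e in (l,r)]
    ang=[np.degrees(np.arctan2(x[1],x[0])) for x in d]
    print(n,'yaw edges',np.round(ang,2),'plate w',np.round(np.linalg.norm(f(*l[:2],zp)-f(*r[:2],zp)),4))
    if eye: E=A(*eye,.09);print('  eye',E.round(4))
    if fork: 
        F=[f(*q,.086) for q in fork]; print('  fork',np.round(F,4),np.mean(F,0).round(4))
rep(1,(217,147),(203,165,200,435),(316,165,307,440),[(263,499)])
rep(2,(459,77),(404,110,378,380),(518,100,482,385),[(366,437),(460,447)])
rep(3,(667,160),(585,190,565,445),(694,180,667,450),[(582,508),(676,506)])
rep(4,None,(700,200,653,412),(775,205,730,425),[(692,453),(760,463)])
print('w2 eyes',B(278.5,223,.09),B(457,174,.09),B(609,232,.09))
E
```

```text
1 yaw edges [-3.87 -3.9 ] plate w 0.0449
  eye [ 0.5862 -0.17  ]
  fork [[ 0.4595 -0.179 ]] [ 0.4595 -0.179 ]
2 yaw edges [-6.67 -7.2 ] plate w 0.0451
  eye [ 0.6093 -0.2517]
  fork [[ 0.4831 -0.2171]
 [ 0.4793 -0.2508]] [ 0.4812 -0.234 ]
3 yaw edges [-3.64 -3.73] plate w 0.0436
  eye [ 0.582  -0.3217]
  fork [[ 0.4561 -0.2951]
 [ 0.4568 -0.3293]] [ 0.4565 -0.3122]
4 yaw edges [-9.11 -7.01] plate w 0.0406
  fork [[ 0.4751 -0.3682]
 [ 0.4699 -0.4021]] [ 0.4725 -0.3851]
w2 eyes [ 0.58608221 -0.17007748] [ 0.60759154 -0.2518102 ] [ 0.58173588 -0.32182328]
```

```bash
python3 -c "
from h import *
o=robot.get_obs();print(o['joint_positions'].round(4),o['tool_pos'].round(4))"
python3 -m pendant '[[0,4,0,0,0,0,1],[-1,5,0,0,0,0,1],[-1,5,0,0,0,0,1],[-1,5,0,0,0,0,1],[-1,5,0,0,0,0,1],[-1,5,0,0,0,0,1],[-1,5,0,0,0,0,1],[-1,5,0,0,0,0,1]]'; python3 -m pendant '[[0,5,0,0,0,0,1],[0,5,0,0,0,0,1],[0,4.6,0,0,0,0,1],[0,0,0,0,0,0,1],[0,0,0,0,0,0,1],[0,0,0,0,0,0,1]]'; python3 - <<'E'
from h import *
o=robot.get_obs();print(o['joint_positions'].round(4),o['tool_pos'].round(4))
im,p=shot('wrist','w4',crop=(160,20,480,260),scale=2.5); np.save('/tmp/w4p.npy',p,allow_pickle=True)
hsv=cv2.cvtColor(im,cv2.COLOR_RGB2HSV)
m=((hsv[:,:,1]>125)&(hsv[:,:,2]<150)).astype(np.uint8); m[260:]=0
n,l,st,ce=cv2.connectedComponentsWithStats(m)
for i in range(1,n):
    if st[i,4]>100:
        pts=np.argwhere(l==i)[:,::-1]
        W=np.array([ray(p,q,0.020)[:2] for q in pts]).astype(np.float32)
        (cx,cy),wh,an=cv2.minAreaRect(W)
        print(st[i],'c',round(cx,4),round(cy,4),np.round(wh,3),round(an,1))
E
```

```text
[-0.5506  0.2303  0.9668  0.      1.943   1.0199] [ 0.5453 -0.2683  0.3388]
time: 3.35
tool_pos: [0.4757, 0.1164, 0.3386]
ee_rot: [-3.141, -0.002, 0.0]
wrist_force: [0.2, 0.5, 0.1]
width: 0.0939
finger_force: 0.0
time: 3.95
tool_pos: [0.4769, 0.2595, 0.3383]
ee_rot: [3.141, -0.001, -0.001]
wrist_force: [-0.1, 1.2, 0.8]
width: 0.0942
finger_force: 0.0
[ 3.9420e-01  8.0000e-02  1.1389e+00 -7.0000e-04  1.9221e+00  1.9657e+00] [0.4769 0.2595 0.3383]
[245  31  16  73 752] c 0.6025 0.3493 [0.088 0.015] 0.8
[ 390   36   25  146 1719] c 0.547 0.1541 [0.016 0.188] 87.4
[ 276   45   12  145 1509] c 0.536 0.3137 [0.014 0.188] 88.7
[ 340   52   15  144 1494] c 0.5274 0.2266 [0.015 0.189] 89.0
[ 213   58   26  143 1657] c 0.5203 0.389 [0.189 0.016] 2.7
[599  98  25  37 346] c 0.5418 -0.1263 [0.025 0.047] 86.3
[   0  138   74  122 6994] c 0.4192 0.6634 [0.102 0.173] 78.2
[364 143  17  64 638] c 0.4613 0.1903 [0.015 0.089] 86.0
[309 144  12  65 545] c 0.4595 0.2708 [0.013 0.09 ] 87.2
[ 488  196   47   64 1712] c 0.3822 -0.0153 [0.053 0.097] 84.8
```

View pics/w4.png

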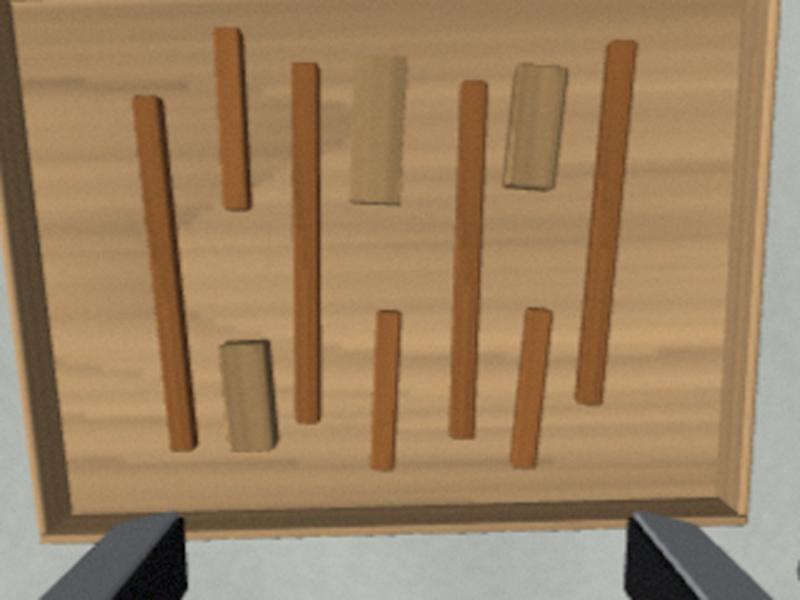

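The four bars in the crate are A (0.547, 0.154), B (0.527, 0.227), C (0.536, 0.314) and D (0.520, 0.389). Each measures about 189 × 15 mm, so all four are the wanted long bars, in crop columns 600, 468, 306 and 165. The 90 mm ones are the shorts. A goes first, gripped near its far end with a 20° outward tilt for reach, and it's meant for gate 4.

```bash
python3 -m pendant '[[2.3,-1.8,-4,0,-6.67,0,0.27],[2.3,-1.8,-4,0,-6.67,0,0.27],[2.3,-1.8,-4,0,-6.66,0,0.27],[2.3,-1.8,-4,0,0,-2.6,0.27],[2.3,-1.8,-4,0,0,0,0.27],[2.2,-1.8,-3.5,0,0,0,0.27],[0,0,0,0,0,0,0.27],[0,0,0,0,0,0,0.27]]'; python3 - <<'E'
from h import *
o=robot.get_obs();print(o['joint_positions'].round(4),o['tool_pos'].round(4),o['ee_rot'].round(4))
im,p=shot('top','t5')
hsv=cv2.cvtColor(im,cv2.COLOR_RGB2HSV)
im,p=shot('wrist','w5')
E
```

```text
time: 4.8
tool_pos: [0.6138, 0.1506, 0.1024]
ee_rot: [3.141, -0.348, -0.049]
wrist_force: [-0.9, 0.5, -0.4]
width: 0.0336
finger_force: 0.0
[ 0.1952  0.0922  1.6364 -0.0937  1.0768  1.8452] [0.6138 0.1506 0.1024] [ 3.1414 -0.3476 -0.0487]
```

View pics/w5.png

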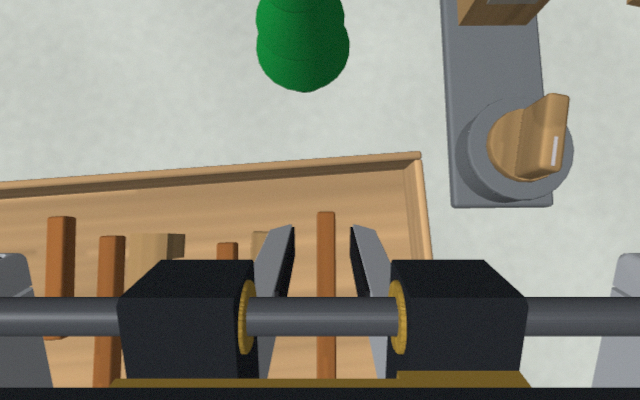

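Bar A (columns 317–335) is centred between the fingers, with the fingers clear of the arch. Descending to grasp.

```bash
python3 -m pendant '[[0,0,-3,0,0,0,0.27],[0,0,-3,0,0,0,0.27],[0,0,-2,0,0,0,0.27],[0,0,0,0,0,0,0.27],[0,0,0,0,0,0,0.27],[0,0,0,0,0,0,0],[0,0,0,0,0,0,0],[0,0,0,0,0,0,0]]';python3 -m pendant '[[0,0,0,0,0,0,0],[0,0,0,0,0,0,0],[0,0,4,0,0,0,0],[0,0,4,0,0,0,0],[0,0,4,0,0,0,0],[0,0,4,0,0,0,0],[0,0,0,0,0,0,0],[0,0,0,0,0,0,0]]'
```

```text
time: 5.7
tool_pos: [0.6158, 0.1529, 0.0258]
ee_rot: [-3.14, -0.354, -0.046]
wrist_force: [-2.3, 0.5, 6.5]
width: 0.0135
finger_force: 29.9
time: 6.5
tool_pos: [0.6145, 0.1525, 0.1844]
ee_rot: [-3.141, -0.352, -0.046]
wrist_force: [0.1, -0.6, -0.4]
width: 0.0136
finger_force: 29.9
```

```bash
python3 - <<'E'
from h import *
o=robot.get_obs();print(o['tool_pos'])
im,p=shot('side','s6')
u,v=proj(p,o['tool_pos']).round().astype(int);print(u,v)
o=cv2.resize(im[v-70:v+70,u-90:u+90],None,fx=4,fy=4,interpolation=cv2.INTER_CUBIC)
cv2.imwrite('pics/s6.png',o[:,:,::-1])
E
```

```text
[0.61449291 0.15250259 0.18443676]
255 173
```

View pics/s6.png

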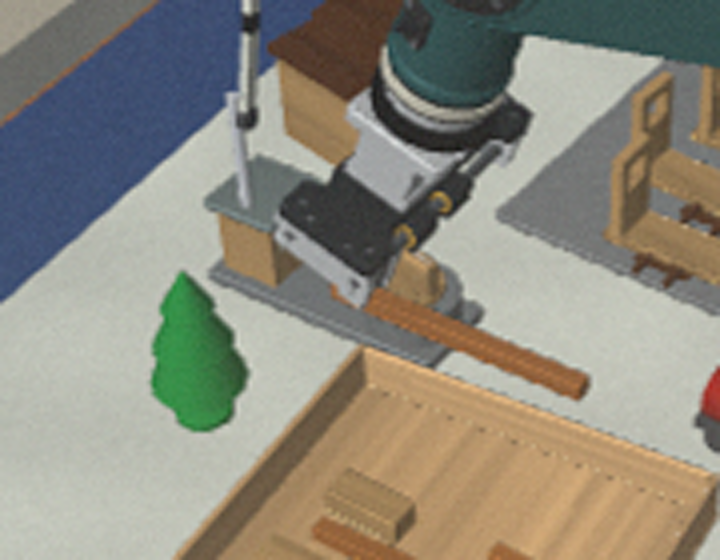

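```bash
cat >> h.py <<'E'
def rayy(p,uv,y):
    K=np.array(p['camera_matrix']);R=np.array(p['R']);t=np.array(p['t'])
    d=R.T@np.linalg.inv(K)@np.array([uv[0],uv[1],1.]);c=-R.T@t
    return c+d*(y-c[1])/d[1]
E
python3 - <<'E'
from h import *
p=imaging.camera_params('side')
f=lambda a,b:(255-90+(a+.5)/4-.5,173-70+(b+.5)/4-.5)
print('tip',rayy(p,f(578,388),.16)) 
print('bar mid face +y at 440,330 (centre of side)',rayy(p,f(450,337),.155+.007))
print('near finger', rayy(p,f(385,310),.153+.007))
# top-edge/bottom-edge of tip
print(rayy(p,f(586,374),.16+.007),rayy(p,f(580,399),.16+.007))
im,pt=shot('top','t6')
hsv=cv2.cvtColor(im,cv2.COLOR_RGB2HSV)
m=((hsv[:,:,1]>125)&(hsv[:,:,2]<150)).astype(np.uint8)
m[:, :260]=0;m[:,300:]=0; m[:150]=0;m[270:]=0
pts=np.argwhere(m)[:,::-1]; print(pts.min(0),pts.max(0),ray(pt,(pts[:,0].mean(),pts[:,1].max()),.177))
E
```

```text
tip [0.45152755 0.16       0.17327793]
bar mid face +y at 440,330 (centre of side) [0.54326263 0.162      0.17688455]
near finger [0.59348207 0.16       0.17641012]
[0.44235113 0.167      0.19550284] [0.44628681 0.167      0.17218508]
[260 150] [299 269] [0.32521734 0.13693429 0.177     ]
```

Bar A is held 8–9 mm below the TCP, close to level, with its tip 163 mm ahead toward −x. On the way I'll look at gate 4 again from above.

```bash
python3 -m pendant '[[-2,-5,3,0,0,0,0],[-2,-5,3,0,0,0,0],[-2,-5,3,0,0,0,0],[-2,-5,2.6,0,0,0,0],[-2,-5,0,0,0,0,0],[-2,-5,0,0,0,-2.7,0],[-2,-5,0,0,0,-2.7,0],[-2,-5,0,0,0,0,0]]'; python3 -m pendant '[[-0.5,-5,0,0,0,0,0],[0,-5,0,0,0,0,0],[0,-3,0,0,0,0,0],[0,0,0,0,0,0,0],[0,0,0,0,0,0,0],[0,0,0,0,0,0,0]]'; python3 - <<'E'
from h import *
im,p=shot('wrist','w7'); np.save('/tmp/w7p.npy',p,allow_pickle=True)
o=cv2.resize(im[0:220,200:460],None,fx=3,fy=2.7,interpolation=cv2.INTER_CUBIC)
o=cv2.resize(im[20:220,200:460],None,fx=3,fy=3,interpolation=cv2.INTER_CUBIC)
cv2.imwrite('pics/w7.png',o[:,:,::-1])
E
```

```text
time: 7.4
tool_pos: [0.4727, -0.1976, 0.2748]
ee_rot: [-3.14, -0.346, -0.14]
wrist_force: [0.2, -0.0, 0.3]
width: 0.0134
finger_force: 29.9
time: 8.0
tool_pos: [0.4693, -0.3253, 0.2761]
ee_rot: [-3.14, -0.347, -0.139]
wrist_force: [-0.3, 0.7, -0.0]
width: 0.0133
finger_force: 29.9
```

View pics/w7.png

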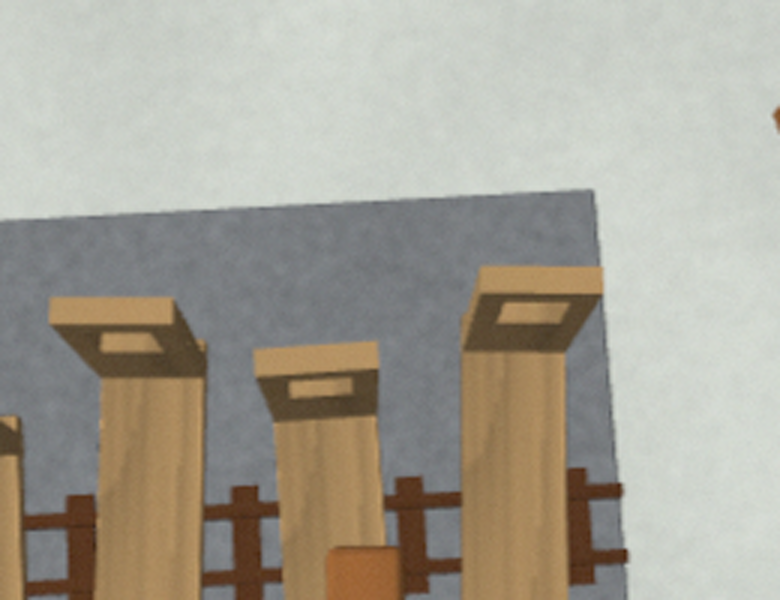

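The view shows the eyelet tops of gates 2, 3 and 4 at crop (114,311), (317,360) and (541,280). Gate 4's plate runs vertically in the image, so it is aligned with the tool.

```bash
python3 - <<'E'
from h import *
p=np.load('/tmp/w7p.npy',allow_pickle=True).item()
A=lambda u,v,z:ray(p,((u+.5)/3-.5+200,(v+.5)/3-.5+20),z)[:2]
for n,e in ((2,(114,311)),(3,(317,360)),(4,(541,280.5))): print(n,A(*e,.09).round(4))
for l in ((462,360,462,600),(566,352,566,600)):
    d=A(*l[:2],.016)-A(*l[2:],.016);print(np.degrees(np.arctan2(d[1],d[0])))
print(A(462,360,.016),A(566,352,.016))
o=robot.get_obs();print(o['joint_positions'].round(3),o['tool_pos'].round(4),o['ee_rot'])
E
```

```text
2 [ 0.6088 -0.2528]
3 [ 0.5811 -0.3219]
4 [ 0.599 -0.405]
-8.500591757764605
-9.143401964023592
[ 0.59389987 -0.38230282] [ 0.59125344 -0.42663553]
[-0.838 -0.095  1.474  0.223  1.494  0.884] [ 0.4695 -0.3251  0.2768] [-3.14056708 -0.34821462 -0.13837048]
```

```bash
python3 -m pendant '[[4.4,-1.53,-1,0,0,-0.8,0],[4.4,-1.53,-1,0,0,0,0],[4.4,-1.53,-1,0,0,0,0],[4.4,-1.53,-1,0,0,0,0],[4.4,-1.53,-1,0,0,0,0],[4.4,-1.53,-1,0,0,0,0],[4.4,-1.53,-1,0,0,0,0],[0,0,0,0,0,0,0]]'; python3 -m pendant '[[0,0,0,0,0,0,0],[0,0,0,0,0,0,0]]';python3 -c "
from h import *
o=robot.get_obs();print(o['joint_positions'].round(3),o['tool_pos'].round(4),o['ee_rot'])"
```

```text
time: 8.85
tool_pos: [0.781, -0.4313, 0.1929]
ee_rot: [-3.134, -0.336, -0.152]
wrist_force: [-0.6, 0.9, -4.9]
width: 0.0133
finger_force: 30.0
time: 9.05
tool_pos: [0.7774, -0.4325, 0.2099]
ee_rot: [3.14, -0.351, -0.152]
wrist_force: [0.5, 0.3, 0.3]
width: 0.013
finger_force: 30.0
[-0.632  0.643  0.695  0.159  1.489  1.103] [ 0.7774 -0.4325  0.2099] [ 3.14040484 -0.3512311  -0.15216036]
```

```bash
python3 -m pendant '[[0,0,-3.3,0,0,0,0],[0,0,-3.3,0,0,0,0],[0,0,-3.3,0,0,0,0],[0,0,-3.3,0,0,0,0],[0,0,0,0,0,0,0],[0,0,0,0,0,0,0],[0,0,0,0,0,0,0]]';python3 - <<'E'
from h import *
o=robot.get_obs();print(o['joint_positions'].round(3),o['tool_pos'].round(4),o['ee_rot'])
a,p=shot('top','t8');b,q=shot('side','s8')
a=cv2.resize(a[150:240,410:530],(400,300),interpolation=cv2.INTER_CUBIC)
b=cv2.resize(b[60:150,290:410],(400,300),interpolation=cv2.INTER_CUBIC)
cv2.imwrite('pics/c8.png',np.hstack([a,b])[:,:,::-1])
E
```

```text
time: 9.75
tool_pos: [0.7776, -0.4342, 0.0792]
ee_rot: [3.14, -0.353, -0.153]
wrist_force: [0.0, 0.7, 0.7]
width: 0.0004
finger_force: 0.0
[-0.633  0.675  0.905  0.167  1.249  1.063] [ 0.7776 -0.4342  0.0792] [ 3.13969287 -0.35269225 -0.15337744]
```

View pics/c8.png

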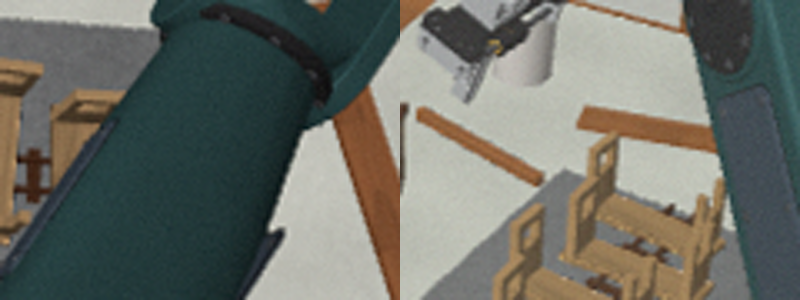

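The grip slackened and bar A was dropped. It lies on the table beyond the gates, in the side crop from (418,110) to (542,180). I'll locate it numerically.

```bash
cat >> h.py <<'E'
def bars(name,z,roi,im=None,amin=60,show=True):
    p=imaging.camera_params(name); im=imaging.snapshot(name) if im is None else im
    hsv=cv2.cvtColor(im,cv2.COLOR_RGB2HSV)
    m=((hsv[:,:,1]>125)&(hsv[:,:,2]<190)&(hsv[:,:,0]<14)).astype(np.uint8)
    k=np.zeros_like(m);k[roi[1]:roi[3],roi[0]:roi[2]]=1;m*=k
    n,l,st,ce=cv2.connectedComponentsWithStats(m);out=[]
    for i in range(1,n):
        if st[i,4]<amin: continue
        W=np.array([ray(p,q,z)[:2] for q in np.argwhere(l==i)[:,::-1]]).astype(np.float32)
        (cx,cy),(w,h),an=cv2.minAreaRect(W)
        if w<h: an+=90
        an=(an+90)%180-90
        print(name,st[i].tolist(),'c',round(cx,4),round(cy,4),'size',round(max(w,h),3),round(min(w,h),3),'yaw',round(an,1))
E
python3 - <<'E'
from h import *
im=np.load('/tmp/s8.npy')
bars('side',0.01,(285,80,345,125),im)
print([cv2.cvtColor(im[103:104,313:316],cv2.COLOR_RGB2HSV).tolist()])
p=imaging.camera_params('side')
for q in ((295.4,93),(332.6,114)): print(ray(p,q,.010))
bars('wrist',0.014,(0,0,640,235))
E
```

```text
side [295, 93, 37, 23, 129] c 0.764 -0.4436 size 0.193 0.021 yaw -16.4
[[[[13, 152, 153], [13, 147, 156], [12, 146, 145]]]]
[ 0.85451677 -0.47300369  0.01      ]
[ 0.66878673 -0.41807175  0.01      ]
wrist [0, 16, 194, 219, 25385] c 0.8721 -0.2623 size 0.183 0.119 yaw 18.6
wrist [344, 129, 21, 44, 289] c 0.842 -0.4671 size 0.032 0.013 yaw -15.8
wrist [338, 176, 20, 42, 213] c 0.81 -0.4576 size 0.029 0.013 yaw -16.2
wrist [337, 209, 21, 26, 122] c 0.7946 -0.4531 size 0.018 0.012 yaw -21.9
```

```bash
python3 -m pendant '[[1.6,-0.9,0,0,0,-3.6,0.4],[1.6,-0.9,0,0,0,-3.6,0.4],[1.6,-1,0,0,0,0,0.4],[0,0,0,0,0,0,0.4],[0,0,0,0,0,0,0.4],[0,0,0,0,0,0,0.4]]';python3 - <<'E'
from h import *
o=robot.get_obs();print(o['joint_positions'].round(3),o['tool_pos'].round(4),o['ee_rot'])
im,p=shot('wrist','w9')
bars('wrist',0.014,(260,0,400,300),im,40)
# where would fingers' midline be: print finger inner edges along row 215
print(proj(p,o['tool_pos']))
g=im.sum(2)
for r in (225,240,255): print(r,[(x,int(g[r,x])) for x in range(270,380,5)])
E
```

```text
time: 10.5
tool_pos: [0.8249, -0.4616, 0.0759]
ee_rot: [3.142, -0.349, -0.279]
wrist_force: [0.8, 0.6, -0.7]
width: 0.0371
finger_force: 0.0
[-0.61   0.81   0.694  0.115  1.308  1.229] [ 0.8249 -0.4616  0.0759] [ 3.1415679  -0.34893494 -0.27936177]
wrist [316, 198, 19, 44, 301] c 0.8431 -0.4679 size 0.029 0.012 yaw -16.2
wrist [328, 222, 7, 20, 41] c 0.834 -0.4695 size 0.013 0.004 yaw -16.2
wrist [315, 241, 20, 56, 414] c 0.8115 -0.4585 size 0.036 0.013 yaw -16.2
[324.10543028 250.72360918]
225 [(270, 523), (275, 501), (280, 278), (285, 536), (290, 527), (295, 537), (300, 535), (305, 533), (310, 525), (315, 364), (320, 264), (325, 271), (330, 253), (335, 345), (340, 523), (345, 533), (350, 533), (355, 538), (360, 448), (365, 304), (370, 519), (375, 527)]
240 [(270, 279), (275, 273), (280, 65), (285, 44), (290, 533), (295, 528), (300, 528), (305, 529), (310, 526), (315, 367), (320, 262), (325, 258), (330, 255), (335, 436), (340, 532), (345, 535), (350, 536), (355, 534), (360, 75), (365, 307), (370, 280), (375, 274)]
255 [(270, 274), (275, 67), (280, 5), (285, 57), (290, 532), (295, 523), (300, 524), (305, 523), (310, 518), (315, 330), (320, 259), (325, 266), (330, 247), (335, 459), (340, 537), (345, 546), (350, 545), (355, 544), (360, 87), (365, 74), (370, 348), (375, 275)]
```

```bash
python3 -m pendant '[[0.3,-0.1,-3,0,0,0,0.4],[0,0,-2.9,0,0,0,0.4],[0,0,0,0,0,0,0.4],[0,0,0,0,0,0,0.4],[0,0,0,0,0,0,0],[0,0,0,0,0,0,0],[0,0,0,0,0,0,0],[0,0,0,0,0,0,0]]';python3 -m pendant '[[0,0,3,0,0,0,0],[0,0,3,0,0,0,0],[0,0,3,0,0,0,0],[0,0,0,0,0,3.6,0],[0,0,0,0,0,3.6,0],[0,0,0,0,0,0,0],[0,0,0,0,0,0,0],[0,0,0,0,0,0,0]]'; python3 - <<'E'
from h import *
o=robot.get_obs();print(o['joint_positions'].round(3),o['tool_pos'].round(4),o['ee_rot'])
im,p=shot('side','s10')
bars('side',o['tool_pos'][2]-.009,(250,40,345,125),im)
c=proj(p,o['tool_pos']);print(c)
E
```

```text
time: 11.35
tool_pos: [0.8285, -0.4628, 0.0173]
ee_rot: [3.141, -0.35, -0.279]
wrist_force: [-0.8, -0.6, 0.6]
width: 0.0134
finger_force: 30.0
time: 12.15
tool_pos: [0.8282, -0.4622, 0.1055]
ee_rot: [-3.141, -0.348, -0.154]
wrist_force: [-0.6, -0.2, -1.3]
width: 0.0134
finger_force: 30.0
[-0.624  0.826  0.608  0.158  1.396  1.098] [ 0.8282 -0.4622  0.1055] [-3.14091266 -0.34786828 -0.15445641]
side [250, 44, 43, 51, 832] c 0.9556 -0.4659 size 0.354 0.138 yaw -88.0
side [301, 75, 35, 18, 118] c 0.748 -0.4489 size 0.158 0.023 yaw -8.9
[299.93525943  73.65644347]
```

```bash
python3 -m pendant '[[-2.7,1.52,-1.4,0,0,0.1,0],[-2.7,1.52,-1.3,0,0,0,0],[0,0,0,0,0,0,0],[0,0,0,0,0,0,0],[0,0,0,0,0,0,0]]'; python3 - <<'E'
from h import *
o=robot.get_obs();print(o['tool_pos'].round(4),o['ee_rot'].round(3))
im,p=shot('side','s11')
hsv=cv2.cvtColor(im,cv2.COLOR_RGB2HSV)
a=cv2.resize(im[70:150,300:400],(700,560),interpolation=cv2.INTER_CUBIC)
cv2.imwrite('pics/s11.png',a[:,:,::-1])
bars('side',o['tool_pos'][2]-.009,(300,60,375,145),im)
u=np.array([.9885,-.1513]);c=np.array([.5348,-.3952]);n=np.array([.1513,.9885])
for s in (12,-12):
  for h in (48,72): X=c+u*.070+n*s/1000; print('hole corner',proj(p,[*X,.008+h/1000]).round(1))
E
```

```text
time: 12.7
tool_pos: [0.7765, -0.4335, 0.0829]
ee_rot: [3.139, -0.354, -0.151]
wrist_force: [1.1, 0.1, -0.3]
width: 0.0135
finger_force: 30.0
[ 0.7765 -0.4335  0.0829] [ 3.139 -0.354 -0.151]
side [310, 88, 36, 18, 126] c 0.6941 -0.4196 size 0.159 0.023 yaw -9.2
side [344, 92, 31, 12, 161] c 0.5921 -0.4714 size 0.112 0.04 yaw 11.4
hole corner [346.2 111.5]
hole corner [346.7 105.7]
hole corner [350.1 108.4]
hole corner [350.6 102.6]
```

View pics/s11.png

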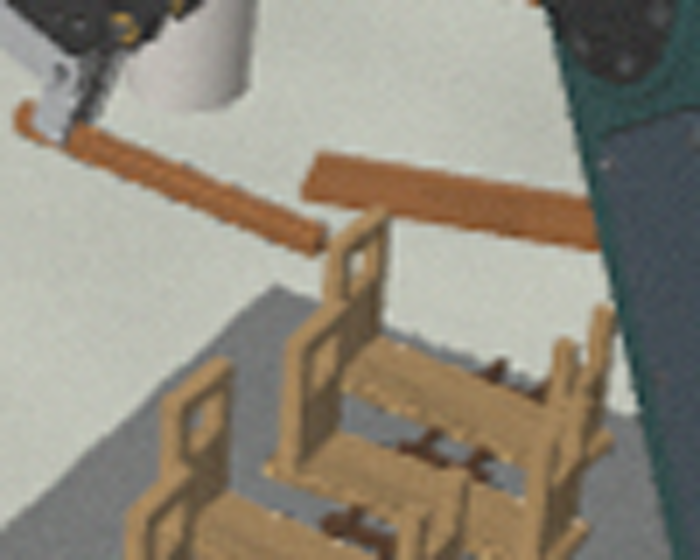

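Bar A's tip (crop (320,240)) is just outside and in line with gate 4's eyelet. Inserting along the gate axis while watching the force.

```bash
python3 -m pendant '[[0,0.1,-0.55,0,0,0,0],[0,0,0,0,0,0,0],[-1.98,0.3,0,0,0,0,0],[-1.98,0.3,0,0,0,0,0],[0,0,0,0,0,0,0],[0,0,0,0,0,0,0]]'; python3 - <<'E'
from h import *
o=robot.get_obs();print(o['tool_pos'].round(4),o['ee_rot'].round(3),o['wrist_force'].round(1),o['wrist_torque'].round(2))
d=o['tool_pos'][:2]-[.5348,-.3952];print('gate',d@[.9885,-.1513],d@[.1513,.9885])
bars('side',o['tool_pos'][2]-.009,(300,60,375,145))
E
```

```text
time: 13.35
tool_pos: [0.7352, -0.4256, 0.0743]
ee_rot: [3.141, -0.35, -0.152]
wrist_force: [-0.1, -0.2, -1.1]
width: 0.0135
finger_force: 30.0
[ 0.7352 -0.4256  0.0743] [ 3.141 -0.35  -0.152] [-0.1 -0.2 -1.1] [-0.01  0.12  0.04]
gate 0.20268352722957503 0.00027401843515081903
side [344, 92, 31, 12, 157] c 0.5971 -0.4838 size 0.113 0.042 yaw 11.7
side [319, 94, 27, 15, 96] c 0.6734 -0.4155 size 0.119 0.024 yaw -9.4
```

```bash
python3 -m pendant '[[-2.17,0.33,0.2,0,0,0,0],[-2.17,0.33,0,0,0,0,0],[-2.17,0.33,0,0,0,0,0],[0,0,0,0,0,0,0],[0,0,0,0,0,0,0]]'; python3 -m pendant '[[-2.17,0.33,0,0,0,0,0],[-1.8,0.28,0,0,0,0,0],[0,0,0,0,0,0,0],[0,0,0,0,0,0,0],[0,0,0,0,0,0,0]]';python3 - <<'E'
from h import *
o=robot.get_obs();print(o['tool_pos'].round(4),o['ee_rot'].round(3),o['wrist_force'].round(1),o['wrist_torque'].round(2))
d=o['tool_pos'][:2]-[.5348,-.3952];print('gate',d@[.9885,-.1513],d@[.1513,.9885])
bars('side',o['tool_pos'][2]-.009,(300,60,395,155),amin=20)
E
```

```text
time: 13.9
tool_pos: [0.6706, -0.4157, 0.0765]
ee_rot: [3.141, -0.351, -0.152]
wrist_force: [0.4, 0.1, -0.6]
width: 0.0134
finger_force: 30.0
time: 14.4
tool_pos: [0.6314, -0.4095, 0.0763]
ee_rot: [3.141, -0.35, -0.151]
wrist_force: [-0.4, -0.0, -0.9]
width: 0.0135
finger_force: 30.0
[ 0.6314 -0.4095  0.0763] [ 3.141 -0.35  -0.151] [-0.4 -0.  -0.9] [0.04 0.15 0.01]
gate 0.09765300175729753 0.0005143881628153924
side [375, 60, 20, 15, 185] c 0.6029 -0.7302 size 0.109 0.074 yaw -68.4
side [350, 93, 45, 14, 224] c 0.5498 -0.4904 size 0.16 0.042 yaw 10.9
side [350, 106, 29, 17, 101] c 0.5411 -0.395 size 0.122 0.024 yaw -9.9
```

```bash
python3 -m pendant '[[-0.88,0.13,0,0,0,0,0],[0,0,0,0,0,0,0],[0,0,-0.4,0,0,0,0],[0,0,0,0,0,0,0],[0,0,0,0,0,0,0.3],[0,0,0,0,0,0,0.3],[0,0,0,0,0,0,0.3],[0,0,0,0,0,0,0.3]]'; python3 -m pendant '[[1.73,-0.26,0,0,0,0,0.3],[0,0,0,0,0,0,0.3],[0,0,0,0,0,0,0.3],[0,0,0,0,0,0,0],[0,0,0,0,0,0,0],[0,0,0,0,0,0,0],[0,0,0,0,0,0,0],[0,0,0,0,0,0,0]]';python3 - <<'E'
from h import *
o=robot.get_obs();print(o['tool_pos'].round(4),o['ee_rot'].round(3),o['wrist_force'].round(1),o['wrist_torque'].round(2))
d=o['tool_pos'][:2]-[.5348,-.3952];print('gate',d@[.9885,-.1513],d@[.1513,.9885])
bars('side',.065,(345,98,395,155),amin=20)
E
```

```text
time: 15.25
tool_pos: [0.621, -0.4078, 0.0715]
ee_rot: [-3.141, -0.349, -0.152]
wrist_force: [-0.4, 0.3, 0.4]
width: 0.0281
finger_force: 0.0
time: 16.05
tool_pos: [0.6383, -0.4105, 0.0719]
ee_rot: [-3.142, -0.349, -0.152]
wrist_force: [-0.1, 0.0, 0.2]
width: 0.0136
finger_force: 30.0
[ 0.6383 -0.4105  0.0719] [-3.142 -0.349 -0.152] [-0.1  0.   0.2] [0.08 0.2  0.01]
gate 0.10458196386667946 0.0005096900606023601
side [354, 98, 41, 9, 168] c 0.5436 -0.4955 size 0.145 0.042 yaw 10.6
side [350, 107, 28, 16, 117] c 0.5414 -0.3937 size 0.12 0.026 yaw -12.0
```

```bash
python3 -m pendant '[[-1.73,0.26,0,0,0,0,0],[0,0,0,0,0,0,0],[0,0,0,0,0,0,0],[0,0,0,0,0,0,0.3],[0,0,0,0,0,0,0.3],[0,0,0,0,0,0,0.3],[0,0,4,0,0,0,0.3],[0,0,5,0,0,0,0.3]]'; python3 -m pendant '[[0,0,5,0,0,0,0.5],[0,5,5,0,0,0,0.5],[-2,5,2,0,0,0,0.5],[-2,5,0,0,0,0,0.5],[-2,5,0,0,0,0,0.5],[0,5,0,0,0,0,0.5],[0,5,0,0,0,0,0.5],[0,5,0,0,0,0,0.5]]';python3 - <<'E'
from h import *
o=robot.get_obs();print(o['tool_pos'].round(4),o['ee_rot'].round(3))
im,p=shot('side','s12');bars('side',.070,(345,98,395,155),im,amin=20)
im,p=shot('top','t12');bars('top',.070,(360,140,480,260),im,amin=20)
bars('top',.024,(172,155,304,250),im)
c=np.array([.5348,-.3952]);u=np.array([.9885,-.1513])
for s in (-.095,-.07,.07,.095,):print(s,proj(p,[*(c+u*s),.07]).round(1))
E
```

```text
time: 16.9
tool_pos: [0.6195, -0.4064, 0.1578]
ee_rot: [-3.136, -0.341, -0.154]
wrist_force: [0.8, -1.5, -0.9]
width: 0.0279
finger_force: 0.0
time: 17.7
tool_pos: [0.5662, -0.0845, 0.2653]
ee_rot: [-3.141, -0.35, -0.153]
wrist_force: [0.4, -0.1, -0.6]
width: 0.0471
finger_force: 0.0
[ 0.5662 -0.0845  0.2653] [-3.141 -0.35  -0.153]
side [348, 98, 47, 9, 171] c 0.551 -0.4847 size 0.165 0.041 yaw 12.2
side [350, 106, 28, 16, 99] c 0.5408 -0.3943 size 0.118 0.023 yaw -7.4
top [465, 155, 6, 16, 88] c 0.6347 -0.413 size 0.047 0.015 yaw -5.2
top [462, 175, 11, 43, 261] c 0.534 -0.4026 size 0.126 0.029 yaw -5.3
top [414, 195, 12, 16, 70] c 0.5153 -0.2657 size 0.044 0.031 yaw -9.6
top [440, 197, 11, 15, 66] c 0.5099 -0.3373 size 0.042 0.029 yaw -4.2
top [368, 201, 7, 6, 21] c 0.5131 -0.1251 size 0.017 0.015 yaw 89.6
top [210, 166, 6, 29, 141] c 0.5994 0.3487 size 0.089 0.015 yaw 3.0
top [220, 171, 9, 62, 294] c 0.5334 0.3114 size 0.188 0.015 yaw -1.1
top [249, 174, 8, 62, 281] c 0.5236 0.2249 size 0.187 0.014 yaw -1.1
top [195, 176, 7, 62, 308] c 0.5185 0.3872 size 0.188 0.017 yaw 2.6
top [261, 211, 7, 30, 136] c 0.4585 0.1884 size 0.088 0.013 yaw -4.2
top [233, 212, 7, 30, 137] c 0.456 0.2695 size 0.087 0.015 yaw -2.1
-0.095 [462.3 227.9]
-0.07 [462.9 219.3]
0.07 [466.  172.5]
0.095 [466.5 164.4]
```

```bash
python3 - <<'E'
from h import *
im=np.load('/tmp/s12.npy');p=imaging.camera_params('side');bars('side',.063,(320,80,350,118),im,amin=8)
c=np.array([.5348,-.3952]);u=np.array([.9885,-.1513])
for s in (-.1,-.07,.07,.095,.124):print(s,proj(p,[*(c+u*s),.063]).round(1))
h=cv2.cvtColor(im,cv2.COLOR_RGB2HSV)
for r in range(94,112,2): print(r,[tuple(int(v) for v in h[r,x]) for x in range(330,352,3)])
a=np.load('/tmp/t12.npy');h=cv2.cvtColor(a,cv2.COLOR_RGB2HSV)
for r in range(150,178,2): print(r,[tuple(int(v) for v in h[r,x]) for x in range(464,473,2)])
E
```

```text
side [343, 94, 7, 6, 22] c 0.6436 -0.4702 size 0.033 0.021 yaw -64.7
side [336, 101, 10, 7, 27] c 0.6394 -0.4175 size 0.046 0.023 yaw -7.4
-0.1 [390.6 126.1]
-0.07 [382.9 122.9]
0.07 [348.3 108.3]
0.095 [342.4 105.8]
0.124 [335.6 102.9]
94 [(10, 12, 62), (35, 15, 182), (38, 16, 180), (41, 15, 181), (41, 11, 184), (13, 150, 139), (14, 147, 137), (13, 145, 137)]
96 [(38, 15, 134), (38, 15, 181), (44, 18, 182), (35, 16, 187), (24, 22, 172), (13, 147, 144), (14, 145, 139), (12, 143, 143)]
98 [(33, 14, 184), (36, 14, 178), (48, 17, 181), (30, 11, 178), (26, 22, 172), (12, 160, 131), (12, 146, 138), (14, 150, 136)]
100 [(35, 17, 183), (40, 13, 180), (15, 58, 145), (15, 63, 159), (47, 10, 185), (42, 14, 180), (30, 13, 176), (18, 51, 164)]
102 [(35, 15, 188), (45, 17, 185), (13, 157, 138), (12, 147, 144), (13, 112, 153), (60, 11, 161), (38, 21, 182), (17, 119, 161)]
104 [(38, 15, 182), (39, 14, 186), (14, 136, 143), (13, 156, 134), (13, 152, 138), (14, 142, 133), (16, 109, 159), (19, 91, 92)]
106 [(39, 14, 185), (39, 18, 184), (42, 14, 181), (21, 20, 175), (13, 155, 138), (14, 144, 138), (17
[... 721 characters left out ...]
11, 157, 115), (10, 135, 106), (48, 10, 129)]
162 [(6, 14, 91), (12, 170, 105), (11, 169, 113), (11, 148, 112), (45, 12, 126)]
164 [(0, 9, 88), (12, 169, 107), (11, 155, 115), (11, 148, 110), (40, 11, 135)]
166 [(5, 18, 87), (12, 168, 111), (12, 162, 113), (11, 130, 112), (36, 9, 137)]
168 [(12, 14, 89), (12, 169, 113), (12, 161, 111), (11, 124, 109), (43, 13, 138)]
170 [(15, 94, 119), (13, 143, 127), (13, 161, 114), (12, 110, 102), (54, 9, 138)]
172 [(15, 115, 140), (15, 115, 138), (16, 112, 141), (16, 115, 142), (16, 114, 139)]
174 [(18, 121, 76), (16, 107, 76), (17, 108, 87), (16, 109, 103), (15, 111, 131)]
176 [(13, 141, 114), (12, 160, 121), (12, 163, 105), (14, 120, 72), (12, 125, 55)]
```

Bar A's tail is at gate x ≈ +122, so the bar sits about 27 mm too far out, either dragged or knocked. I'll regrip the tail and push it in.

```bash
python3 -m pendant '[[1.1,-4.7,0,0,0,0,0.35],[1.1,-4.7,0,0,0,0,0.35],[1.1,-4.7,0,0,0,0,0.35],[1.1,-4.7,0,0,0,0,0.35],[1.1,-4.7,0,0,0,0,0.35],[1.1,-4.7,0,0,0,0,0.35],[1,-4.5,0,0,0,0,0.35],[0,0,0,0,0,0,0.35]]'; python3 -m pendant '[[0,0,-4,0,0,0,0.35],[0,0,-4,0,0,0,0.35],[0,0,-4,0,0,0,0.35],[0,0,0,0,0,0,0.35],[0,0,0,0,0,0,0.35],[0,0,0,0,0,0,0.35]]';python3 - <<'E'
from h import *
o=robot.get_obs();print(o['tool_pos'].round(4),o['ee_rot'].round(3))
d=o['tool_pos'][:2]-[.5348,-.3952];print('gate',d@[.9885,-.1513],d@[.1513,.9885])
bars('side',.063,(320,80,350,118),amin=8)
E
```

```text
time: 18.6
tool_pos: [0.6413, -0.4204, 0.2596]
ee_rot: [-3.141, -0.344, -0.159]
wrist_force: [0.4, 0.0, -0.7]
width: 0.0332
finger_force: 0.0
time: 19.2
tool_pos: [0.6441, -0.4144, 0.1493]
ee_rot: [3.138, -0.355, -0.151]
wrist_force: [0.1, -0.4, 1.0]
width: 0.0328
finger_force: 0.0
[ 0.6441 -0.4144  0.1493] [ 3.138 -0.355 -0.151]
gate 0.11092075136066046 -0.002424844738599701
side [343, 93, 7, 7, 27] c 0.6451 -0.4733 size 0.039 0.021 yaw -64.7
side [336, 101, 10, 7, 30] c 0.6402 -0.4191 size 0.045 0.022 yaw -13.7
```

```bash
python3 -m pendant '[[-0.2,0.24,-4,0,0,0,0.35],[0,0,-3.6,0,0,0,0.35],[0,0,0,0,0,0,0.35],[0,0,0,0,0,0,0.35],[0,0,0,0,0,0,0],[0,0,0,0,0,0,0],[0,0,0,0,0,0,0],[0,0,0,0,0,0,0]]'; python3 -m pendant '[[-1.1,0.17,0.1,0,0,0,0],[-1.1,0.17,0,0,0,0,0],[0,0,0,0,0,0,0],[0,0,0,0,0,0,0],[0,0,0,0,0,0,0]]';python3 - <<'E'
from h import *
o=robot.get_obs();print(o['tool_pos'].round(4),o['ee_rot'].round(3))
d=o['tool_pos'][:2]-[.5348,-.3952];print('gate',d@[.9885,-.1513],d@[.1513,.9885])
E
```

```text
time: 20.05
tool_pos: [0.6418, -0.4117, 0.0715]
ee_rot: [3.139, -0.353, -0.151]
wrist_force: [-0.3, -0.4, 3.5]
width: 0.0136
finger_force: 29.8
time: 20.55
tool_pos: [0.6195, -0.408, 0.0721]
ee_rot: [3.14, -0.353, -0.152]
wrist_force: [4.1, -0.4, 5.0]
width: 0.0138
finger_force: 32.4
[ 0.6195 -0.408   0.0721] [ 3.14  -0.353 -0.152]
gate 0.08565262572922612 0.0001208733642778393
```

```bash
python3 -m pendant '[[0,0,0,0,0,0,0.35],[0,0,0,0,0,0,0.35],[0,0,0,0,0,0,0.35],[0,0,0,0,0,0,0.35]]'; python3 - <<'E'
from h import *
print(robot.get_obs()['wrist_force'])
bars('side',.063,(320,80,395,130),amin=8)
E
python3 -m pendant '[[0.3,0,0,0,0,0,0.35],[0,0,4,0,0,0,0.35],[0,0,4,0,0,0,0.35],[0,0,2,0,0,0,0.35],[0,0,0,0,0,0,0.35]]'; python3 - <<'E'
from h import *
bars('side',.063,(320,80,395,130),amin=8)
E
```

```text
time: 20.95
tool_pos: [0.62, -0.4058, 0.0708]
ee_rot: [-3.139, -0.352, -0.152]
wrist_force: [7.4, 3.4, 4.3]
width: 0.0331
finger_force: 3.4
[7.40337129 3.37743949 4.29239147]
side [355, 95, 40, 12, 197] c 0.543 -0.4975 size 0.142 0.041 yaw 12.2
side [350, 107, 29, 15, 101] c 0.5435 -0.399 size 0.116 0.023 yaw -7.9
side [383, 120, 5, 6, 20] c 0.4601 -0.3896 size 0.028 0.013 yaw -67.5
time: 21.5
tool_pos: [0.6215, -0.4086, 0.1732]
ee_rot: [3.138, -0.352, -0.151]
wrist_force: [-0.6, -0.2, 0.5]
width: 0.0327
finger_force: 0.0
side [343, 93, 52, 14, 258] c 0.5637 -0.4941 size 0.184 0.042 yaw 11.2
side [340, 104, 6, 5, 20] c 0.6278 -0.4087 size 0.025 0.018 yaw -64.4
side [350, 109, 29, 14, 96] c 0.5388 -0.398 size 0.112 0.024 yaw -7.3
side [383, 120, 5, 6, 20] c 0.4601 -0.3898 size 0.029 0.013 yaw -67.5
```

Bar A's centre is now about +9 mm. I'll finish by pushing the tail with closed fingers.

```bash
python3 -m pendant '[[3.9,-0.5,0,0,0,0,0],[0,0,-3,0,0,0,0],[0,0,-4,0,0,0,0],[0,0,-3,0,0,0,0],[0,0,0,0,0,0,0],[0,0,0,0,0,0,0]]'; python3 - <<'E'
from h import *
o=robot.get_obs();print(o['tool_pos'].round(4),o['ee_rot'].round(3),o['wrist_force'])
d=o['tool_pos'][:2]-[.5348,-.3952];print('gate',d@[.9885,-.1513],d@[.1513,.9885])
E
```

```text
time: 22.15
tool_pos: [0.6589, -0.4114, 0.066]
ee_rot: [-3.138, -0.343, -0.153]
wrist_force: [0.5, -0.4, 0.1]
width: 0.0001
finger_force: 0.0
[ 0.6589 -0.4114  0.066 ] [-3.138 -0.343 -0.153] [ 0.52000988 -0.3629522   0.14645754]
gate 0.12508124826296854 0.0027607414663683855
```

```bash
python3 -m pendant '[[-0.8,0,0.2,0,0,0,0],[-0.8,0,0,0,0,0,0],[-0.8,0.1,0,0,0,0,0],[0,0,0,0,0,0,0],[0,0,0,0,0,0,0],[0,0,0,0,0,0,0]]'; python3 - <<'E'
from h import *
o=robot.get_obs();print(o['tool_pos'].round(4),o['ee_rot'].round(3),o['wrist_force'])
d=o['tool_pos'][:2]-[.5348,-.3952];print('gate',d@[.9885,-.1513],d@[.1513,.9885])
E
python3 -m pendant '[[1,0,0,0,0,0,0],[1,0,4,0,0,0,0],[0,3,5,0,0,0,0.3],[0,5,5,0,0,0,0.3],[0,5,3,0,0,0,0.3],[0,5,0,0,0,0,0.3],[0,5,0,0,0,0,0.3],[-1,5,0,0,0,0,0.3]]';python3 -m pendant '[[-1,5,0,0,0,2.6,0.3],[0,5,0,0,0,5,0.3],[0,5,0,0,0,0,0.3],[0,5,0,0,0,0,0.3],[0,5,0,0,0,0,0.3],[0,5,0,0,0,0,0.3],[0,3,0,0,0,0,0.3],[0,0,0,0,0,0,0.3]]';python3 - <<'E'
from h import *
o=robot.get_obs();print(o['tool_pos'].round(4),o['ee_rot'].round(3))
im,p=shot('side','s12');bars('side',.063,(320,80,395,130),im,amin=8)
im,p=shot('top','t12');bars('top',.070,(450,140,480,260),im,amin=20)
im,p=shot('wrist','w13');bars('wrist',.024,(0,0,640,235),im,amin=100)
E
```

```text
time: 22.75
tool_pos: [0.6366, -0.4114, 0.072]
ee_rot: [3.141, -0.349, -0.152]
wrist_force: [0.2, -0.7, 1.0]
width: 0.0004
finger_force: 0.1
[ 0.6366 -0.4114  0.072 ] [ 3.141 -0.349 -0.152] [ 0.19256903 -0.70064454  0.95623004]
gate 0.10309170178903372 -0.0006498825336733616
time: 23.55
tool_pos: [0.6478, -0.156, 0.216]
ee_rot: [-3.141, -0.35, -0.151]
wrist_force: [-0.3, 0.5, -0.2]
width: 0.0283
finger_force: 0.0
time: 24.35
tool_pos: [0.6368, 0.1759, 0.2154]
ee_rot: [-3.14, -0.349, -0.013]
wrist_force: [0.4, -0.1, 0.7]
width: 0.0286
finger_force: 0.0
[0.6368 0.1759 0.2154] [-3.14  -0.349 -0.013]
side [356, 111, 23, 11, 67] c 0.5296 -0.3969 size 0.076 0.024 yaw -7.0
side [383, 120, 8, 7, 29] c 0.4566 -0.388 size 0.035 0.021 yaw -14.3
top [463, 165, 5, 6, 24] c 0.6191 -0.4043 size 0.016 0.012 yaw -5.0
top [460, 175, 13, 54, 347] c 0.5175 -0.3998 size 0.158 0.033 yaw -7.4
wrist [629, 0, 11, 58, 325] c 0.8717 -0.1834 size 0.069 0.011 yaw -7.0
wrist [585, 65, 55, 37, 811] c 0.8014 -0.1572 size 0.069 0.029 yaw -62.0
```

Bar A's tail shows at the home row in the top view, so it is home. Bar B's tail is too close to the arch for a finger, so I'll lift B at its centre, put it in A's empty spot, and regrip its tail there.

```bash
python3 -m pendant '[[-2.9,1.3,-2.5,0,0,0,0.35],[-2.9,1.3,-2.5,0,0,0,0.35],[-2.9,1.3,-2.5,0,0,0,0.35],[-2.7,1.1,-2,0,0,-0.3,0.35],[0,0,0,0,0,0,0.35],[0,0,0,0,0,0,0.35],[0,0,0,0,0,0,0.35]]'; python3 - <<'E'
from h import *
o=robot.get_obs();print(o['tool_pos'].round(4),o['ee_rot'].round(3))
im,p=shot('wrist','w14');bars('wrist',.024,(280,0,360,300),im,amin=40)
print(proj(p,o['tool_pos']))
im,p=shot('top','t14');bars('top',.024,(172,155,250,250),im)
E
```

```text
time: 25.2
tool_pos: [0.5252, 0.2198, 0.1228]
ee_rot: [-3.141, -0.353, -0.027]
wrist_force: [0.3, 0.2, -0.2]
width: 0.0332
finger_force: 0.0
[0.5252 0.2198 0.1228] [-3.141 -0.353 -0.027]
wrist [307, 130, 16, 77, 468] c 0.5889 0.225 size 0.062 0.012 yaw -1.2
wrist [307, 205, 17, 53, 318] c 0.5383 0.2259 size 0.041 0.013 yaw -1.2
wrist [307, 257, 17, 30, 205] c 0.507 0.2266 size 0.022 0.012 yaw -1.2
wrist [307, 287, 11, 10, 41] c 0.4919 0.2293 size 0.008 0.007 yaw 88.5
[323.53774013 251.22022473]
top [210, 166, 6, 24, 103] c 0.6073 0.3491 size 0.073 0.015 yaw 3.0
top [222, 171, 7, 18, 79] c 0.6004 0.3102 size 0.054 0.015 yaw -2.8
top [196, 176, 6, 27, 126] c 0.5717 0.3896 size 0.081 0.015 yaw 3.6
```

```bash
python3 -m pendant '[[-0.2,0.63,-4,0,0,0.3,0.35],[0,0,-4,0,0,0,0.35],[0,0,-1.7,0,0,0,0.35],[0,0,0,0,0,0,0.35],[0,0,0,0,0,0,0],[0,0,0,0,0,0,0],[0,0,0,0,0,0,0],[0,0,0,0,0,0,0]]';python3 -m pendant '[[0,0,4,0,0,0,0],[0,0,4,0,0,0,0],[0.7,-2.6,0,0,0,0,0],[0.7,-2.6,0,0,0,0,0],[0.6,-3,0,0,0,0,0],[0,0,0,0,0,0,0],[0,0,0,0,0,0,0],[0,0,0,0,0,0,0]]'
```

```text
time: 26.1
tool_pos: [0.5224, 0.2272, 0.0258]
ee_rot: [-3.141, -0.353, -0.02]
wrist_force: [-0.5, -1.7, 4.3]
width: 0.0134
finger_force: 30.0
time: 26.9
tool_pos: [0.5408, 0.1457, 0.1037]
ee_rot: [-3.141, -0.349, -0.019]
wrist_force: [-0.3, 0.5, -1.8]
width: 0.0133
finger_force: 30.0
```

```bash
python3 - <<'E'
from h import *
o=robot.get_obs();print(o['tool_pos'].round(4),o['ee_rot'].round(3))
im,p=shot('wrist','w15');bars('wrist',o['tool_pos'][2]-.002,(280,0,360,300),im,amin=40)
E
```

```text
[0.5408 0.1457 0.1037] [-3.141 -0.349 -0.019]
wrist [310, 71, 19, 36, 224] c 0.6273 0.1467 size 0.02 0.01 yaw -1.0
wrist [310, 86, 25, 48, 253] c 0.6145 0.1427 size 0.026 0.012 yaw -38.6
wrist [310, 134, 24, 34, 216] c 0.5936 0.1457 size 0.018 0.011 yaw -11.9
wrist [328, 161, 7, 17, 49] c 0.5832 0.1409 size 0.009 0.003 yaw 2.6
wrist [313, 170, 12, 7, 41] c 0.5811 0.1477 size 0.006 0.003 yaw 89.0
wrist [310, 177, 8, 27, 72] c 0.5723 0.1512 size 0.014 0.004 yaw -8.3
wrist [315, 180, 20, 19, 127] c 0.5724 0.1451 size 0.01 0.009 yaw -76.9
wrist [321, 197, 14, 19, 62] c 0.5645 0.1445 size 0.011 0.005 yaw -38.6
wrist [317, 204, 18, 40, 167] c 0.5548 0.1445 size 0.02 0.009 yaw -1.2
wrist [308, 230, 27, 67, 402] c 0.5346 0.1478 size 0.033 0.012 yaw 3.7
wrist [321, 243, 12, 34, 126] c 0.5364 0.1442 size 0.016 0.005 yaw -7.4
```

```bash
python3 -m pendant '[[0,0,-4,0,0,0,0],[0,0,-3.7,0,0,0,0],[0,0,0,0,0,0,0],[0,0,0,0,0,0,0.27],[0,0,0,0,0,0,0.27],[0,0,0,0,0,0,0.27],[0,0,4,0,0,0,0.27],[0,0,0,0,0,0,0.27]]';python3 -m pendant '[[3.5,-0.06,0,0,0,0,0.27],[3.4,-0.06,0,0,0,0,0.27],[0,0,0,0,0,0,0.27],[0,0,-4,0,0,0,0.27],[0,0,0,0,0,0,0.27],[0,0,0,0,0,0,0],[0,0,0,0,0,0,0],[0,0,0,0,0,0,0]]';python3 -m pendant '[[0,0,0,0,0,0,0],[0,0,4,0,0,0,0],[0,0,4,0,0,0,0],[0,0,4,0,0,0,0],[0,0,4,0,0,0,0],[0,0,0,0,0,0,0],[0,0,0,0,0,0,0]]'
python3 - <<'E'
from h import *
o=robot.get_obs();print(o['tool_pos'].round(4),o['ee_rot'].round(3))
im,p=shot('side','s16');bars('side',o['tool_pos'][2]-.009,(240,140,330,230),im,amin=30)
E
```

```text
time: 27.75
tool_pos: [0.5458, 0.1459, 0.0745]
ee_rot: [-3.139, -0.362, -0.02]
wrist_force: [1.1, -0.3, 1.3]
width: 0.0255
finger_force: 0.0
time: 28.55
tool_pos: [0.611, 0.144, 0.029]
ee_rot: [-3.141, -0.352, -0.019]
wrist_force: [0.0, -0.6, -0.8]
width: 0.0129
finger_force: 30.0
time: 29.25
tool_pos: [0.6106, 0.1438, 0.1888]
ee_rot: [-3.141, -0.353, -0.019]
wrist_force: [-0.0, -0.3, -1.6]
width: 0.0129
finger_force: 30.0
[0.6106 0.1438 0.1888] [-3.141 -0.353 -0.019]
side [260, 174, 53, 27, 233] c 0.5215 0.152 size 0.157 0.022 yaw -2.6
```

```bash
python3 - <<'E'
from h import *
im=np.load('/tmp/s16.npy');p=imaging.camera_params('side')
h=cv2.cvtColor(im,cv2.COLOR_RGB2HSV);m=(h[:,:,1]>125)&(h[:,:,2]<190)&(h[:,:,0]<15);m[:140]=0;m[230:]=0;m[:,:240]=0;m[:,330:]=0
for x in (270,280,290,300,308,310,312):
    r=np.where(m[:,x])[0]; r=r[(r>170)&(r<205)]
    if len(r): q=rayy(p,(x,r.max()+.5),.151);t=rayy(p,(x,r.min()-.5),.151);print(x,r.min(),r.max(),q.round(4),t.round(4))
E
```

```text
270 177 183 [0.5719 0.151  0.167 ] [0.5706 0.151  0.1918]
280 181 187 [0.5417 0.151  0.1665] [0.5408 0.151  0.1911]
290 185 191 [0.512 0.151 0.166] [0.5115 0.151  0.1904]
300 190 195 [0.4827 0.151  0.1655] [0.4826 0.151  0.1863]
308 193 199 [0.4596 0.151  0.1623] [0.4598 0.151  0.1865]
310 194 200 [0.4538 0.151  0.1615] [0.4541 0.151  0.1857]
312 195 198 [0.4482 0.151  0.1711] [0.4484 0.151  0.1849]
```

```bash
python3 -m pendant '[[-0.5,-3,3,0,2,0,0],[-0.5,-5,3,0,0,0,0],[0,-5,0,0,0,-3,0],[0,-5,0,0,0,0,0],[0,-5,0,0,0,0,0],[0,-5,0,0,0,0,0],[0,-5,0,0,0,0,0],[2,-4,0,0,0,0,0]]';python3 -m pendant '[[4,-4,0,0,0,0,0],[4,-4,0,0,0,0,0],[4,-2.9,0,0,0,0,0],[2.2,0,0,0,0,0,0],[0,0,0,0,0,0,0],[0,0,0,0,0,0,0],[0,0,0,0,0,0,0]]';python3 - <<'E'
from h import *
o=robot.get_obs();print(o['tool_pos'].round(4),o['ee_rot'].round(3))
E
```

```text
time: 30.1
tool_pos: [0.6183, -0.2216, 0.2394]
ee_rot: [-3.141, -0.309, -0.074]
wrist_force: [1.4, 1.2, -0.6]
width: 0.0131
finger_force: 30.0
time: 30.8
tool_pos: [0.7524, -0.3181, 0.2419]
ee_rot: [3.141, -0.313, -0.071]
wrist_force: [-1.5, 0.0, -1.0]
width: 0.0129
finger_force: 30.0
[ 0.7524 -0.3181  0.2419] [ 3.141 -0.313 -0.071]
```

```bash
python3 -m pendant '[[1.4,-1.7,-4,0,0,0,0],[0,0,-4,0,0,0,0],[0,0,-4,0,0,0,0],[0,0,-3.8,0,0,0,0],[0,0,0,0,0,0,0],[0,0,0,0,0,0,0],[0,0,0,0,0,0,0]]';cat >> h.py <<'E'
G={1:(.5862,-.170,-3.9),2:(.6088,-.2523,-7.5),3:(.5815,-.3219,-4.1),4:(.599,-.405,-8.7)}
def gf(g,X):
    x,y,a=G[g];u=np.array([np.cos(np.radians(a)),np.sin(np.radians(a))]);n=np.array([-u[1],u[0]])
    d=np.array(X[:2])-(np.array([x,y])-.065*u);return np.round([d@u,d@n],4)
def held(g,roi):
    o=robot.get_obs();print(o['tool_pos'].round(4),o['ee_rot'].round(3),'gate',gf(g,o['tool_pos']),o['wrist_force'].round(1),o['width'])
    p=imaging.camera_params('side');im=imaging.snapshot('side')
    h=cv2.cvtColor(im,cv2.COLOR_RGB2HSV);m=((h[:,:,1]>125)&(h[:,:,2]<190)&(h[:,:,0]<15)).astype(np.uint8)
    k=np.zeros_like(m);k[roi[1]:roi[3],roi[0]:roi[2]]=1;m*=k
    n,l,st,ce=cv2.connectedComponentsWithStats(m)
    for i in range(1,n):
        if st[i,4]<40: continue
        print('blob',st[i].tolist())
        for x in np.linspace(st[i,0]+2,st[i,0]+st[i,2]-2,5).astype(int):
            r=np.where(l[:,x]==i)[0];y=o['tool_pos'][1]+.015
            q=rayy(p,(x,r.max()+.5),y);print(x,r.min(),r.max(),'bottom edge->bar z',(q[[0,2]]+[0,.007]).round(4))
E
python3 -c "
from h import *
held(3,(290,85,370,160))"
```

```text
time: 31.5
tool_pos: [0.769, -0.3365, 0.0898]
ee_rot: [3.138, -0.321, -0.07]
wrist_force: [1.0, 0.3, 1.3]
width: 0.0125
finger_force: 30.0
[ 0.769  -0.3365  0.0898] [ 3.138 -0.321 -0.07 ] gate [ 0.2531 -0.0012] [1.  0.3 1.3] 0.012509045355688107
blob [344, 92, 26, 11, 166]
346 92 98 bottom edge->bar z [0.5788 0.1648]
351 93 99 bottom edge->bar z [0.5612 0.1667]
357 94 100 bottom edge->bar z [0.5403 0.1696]
362 95 101 bottom edge->bar z [0.523  0.1714]
368 96 102 bottom edge->bar z [0.5026 0.1743]
blob [290, 99, 48, 20, 196]
292 100 102 bottom edge->bar z [0.7807 0.0846]
303 102 106 bottom edge->bar z [0.7371 0.0825]
314 106 110 bottom edge->bar z [0.6942 0.0804]
325 110 114 bottom edge->bar z [0.6519 0.0784]
336 114 118 bottom edge->bar z [0.6103 0.0764]
blob [350, 107, 20, 12, 95]
352 107 112 bottom edge->bar z [0.5541 0.1193]
356 109 113 bottom edge->bar z [0.5398 0.1202]
360 111 115 bottom edge->bar z [0.5253 0.1173]
364 113 116 bottom edge->bar z [0.5112 0.1182]
368 114 118 bottom edge->bar z [0.4968 0.1154]
```

```bash
python3 -m pendant '[[0,0.1,-0.6,0,2.5,0,0],[0,0,0,0,0,0,0],[0,0,0,0,0,0,0]]';python3 -c "
from h import *
held(3,(285,85,343,160))"
```

```text
time: 31.85
tool_pos: [0.7685, -0.3351, 0.0809]
ee_rot: [3.136, -0.274, -0.07]
wrist_force: [-1.1, 1.2, -0.6]
width: 0.0132
finger_force: 30.0
[ 0.7685 -0.3351  0.0809] [ 3.136 -0.274 -0.07 ] gate [2.525e-01 2.000e-04] [-1.1  1.2 -0.6] 0.013161139466372554
blob [290, 102, 48, 18, 185]
292 103 105 bottom edge->bar z [0.7801 0.0734]
303 105 108 bottom edge->bar z [0.7363 0.0754]
314 108 112 bottom edge->bar z [0.6933 0.0734]
325 112 115 bottom edge->bar z [0.6511 0.0755]
336 115 119 bottom edge->bar z [0.6094 0.0735]
```

```bash
python3 -m pendant '[[0,0,-0.4,0,0,0,0],[-1.5,0.11,0,0,0,0,0],[-1.5,0.11,0,0,0,0,0],[-1.5,0.11,0,0,0,0,0],[0,0,0,0,0,0,0],[0,0,0,0,0,0,0]]';python3 -c "
from h import *
held(3,(285,85,343,160))"
```

```text
time: 32.5
tool_pos: [0.7226, -0.3316, 0.0747]
ee_rot: [3.137, -0.272, -0.071]
wrist_force: [0.8, 0.0, -0.1]
width: 0.0128
finger_force: 30.0
[ 0.7226 -0.3316  0.0747] [ 3.137 -0.272 -0.071] gate [0.2064 0.0004] [ 0.8  0.  -0.1] 0.012794317672246688
blob [302, 108, 39, 15, 151]
304 110 110 bottom edge->bar z [0.7305 0.0712]
312 110 113 bottom edge->bar z [0.6992 0.0694]
321 112 116 bottom edge->bar z [0.6644 0.0689]
330 115 119 bottom edge->bar z [0.63   0.0685]
339 118 122 bottom edge->bar z [0.5962 0.068 ]
```

```bash
python3 -m pendant '[[-2,0.14,0,0,0,0,0],[-2,0.14,0,0,0,0,0],[-2,0.14,0,0,0,0,0],[-2,0.14,0,0,0,0,0],[0,0,0,0,0,0,0],[0,0,0,0,0,0,0]]';python3 -m pendant '[[-2,0.14,0,0,0,0,0],[-1.5,0.1,0,0,0,0,0],[0,0,0,0,0,0,0],[0,0,0,0,0,0,0]]';python3 -c "
from h import *
held(3,(285,85,383,160))"
```

```text
time: 33.15
tool_pos: [0.6434, -0.3261, 0.0749]
ee_rot: [3.137, -0.272, -0.07]
wrist_force: [-0.2, -0.0, -0.5]
width: 0.0125
finger_force: 30.0
time: 33.55
tool_pos: [0.6087, -0.324, 0.0754]
ee_rot: [3.136, -0.272, -0.07]
wrist_force: [-0.5, 0.1, 2.9]
width: 0.0131
finger_force: 30.0
[ 0.6087 -0.324   0.0754] [ 3.136 -0.272 -0.07 ] gate [ 0.0922 -0.0001] [-0.5  0.1  2.9] 0.013093270819888234
blob [356, 95, 27, 10, 161]
358 98 100 bottom edge->bar z [0.5319 0.1794]
363 95 101 bottom edge->bar z [0.5148 0.1812]
369 97 102 bottom edge->bar z [0.4946 0.184 ]
375 98 103 bottom edge->bar z [0.4746 0.1868]
381 98 104 bottom edge->bar z [0.4548 0.1896]
blob [350, 107, 29, 16, 138]
352 107 112 bottom edge->bar z [0.5489 0.1285]
358 110 114 bottom edge->bar z [0.5276 0.128 ]
364 113 116 bottom edge->bar z [0.5064 0.1274]
370 115 119 bottom edge->bar z [0.4851 0.1232]
377 118 122 bottom edge->bar z [0.4605 0.1201]
blob [345, 120, 36, 14, 178]
347 121 125 bottom edge->bar z [0.5631 0.0722]
355 123 127 bottom edge->bar z [0.534  0.0744]
363 125 129 bottom edge->bar z [0.5054 0.0766]
371 127 131 bottom edge->bar z [0.4771 0.0788]
379 129 131 bottom edge->bar z [0.4501 0.0886]
```

```bash
python3 - <<'E'
from h import *
p=imaging.camera_params('side')
for g in (3,4):
    x,y,a=G[g];u=np.array([np.cos(np.radians(a)),np.sin(np.radians(a))]);n=np.array([-u[1],u[0]]);c=np.array([x,y])-.065*u
    for z in (.063,):
        for s in (.05,.02,-.02,-.05): print(g,s,proj(p,[*(c+u*s+n*.007),z-.007]).round(1),proj(p,[*(c+u*s-n*.007),z+.007]).round(1))
E
python3 -c "
from h import *
bars('side',.067,(345,115,385,140),amin=30)"
```

```text
3 0.05 [346.4 126.7] [348.7 121.2]
3 0.02 [354.3 129.6] [356.6 124.1]
3 -0.02 [364.9 133.6] [367.3 128. ]
3 -0.05 [373.  136.7] [375.4 131. ]
4 0.05 [351.8 112.9] [354.4 107.7]
4 0.02 [359.1 116. ] [361.7 110.8]
4 -0.02 [369.  120.2] [371.6 114.9]
4 -0.05 [376.5 123.4] [379.1 118.1]
side [361, 115, 18, 7, 50] c 0.5164 -0.3899 size 0.059 0.023 yaw -7.0
side [345, 120, 36, 12, 124] c 0.5173 -0.3266 size 0.126 0.027 yaw 7.8
```

```bash
python3 - <<'E'
from h import *
im,p=shot('top','t17');bars('top',.070,(425,140,458,260),im,amin=15)
x,y,a=G[3];u=np.array([np.cos(np.radians(a)),np.sin(np.radians(a))]);c=np.array([x,y])-.065*u
for s in (-.07,-.03,.0,.05,.07): print(s,proj(p,[*(c+u*s),.07]).round(1))
a=cv2.resize(im[150:240,400:500],(500,450),interpolation=cv2.INTER_CUBIC)
cv2.imwrite('pics/t17.png',a[:,:,::-1])
E
```

```text
-0.07 [437.9 225.9]
-0.03 [437.9 212.1]
0.0 [437.8 201.9]
0.05 [437.8 185.1]
0.07 [437.8 178.4]
```

```bash
python3 -m pendant '[[0,0,0.4,0,0,0,0],[0,0,0,0,0,0,0],[0,0,0,0,0,0,0]]';python3 -c "
from h import *
held(3,(343,118,395,140))";python3 -m pendant '[[0,0,0,0,0,0,0.3],[0,0,0,0,0,0,0.3],[0,0,0,0,0,0,0.3],[0,0,0,0,0,0,0.3],[0,0,0,0,0,0,0.3]]';python3 -c "
from h import *
held(3,(325,100,395,145))"
```

```text
time: 34.0
tool_pos: [0.6072, -0.3229, 0.0773]
ee_rot: [3.139, -0.269, -0.07]
wrist_force: [-0.7, -0.2, -1.3]
width: 0.013
finger_force: 30.0
[ 0.6072 -0.3229  0.0773] [ 3.139 -0.269 -0.07 ] gate [0.0907 0.0008] [-0.7 -0.2 -1.3] 0.013023735049240086
blob [344, 121, 33, 14, 166]
346 121 125 bottom edge->bar z [0.5662 0.0718]
353 123 127 bottom edge->bar z [0.5407 0.0727]
360 125 129 bottom edge->bar z [0.5154 0.0737]
367 128 132 bottom edge->bar z [0.49   0.0707]
375 130 133 bottom edge->bar z [0.4623 0.0768]
time: 34.55
tool_pos: [0.6074, -0.3235, 0.0784]
ee_rot: [3.138, -0.271, -0.07]
wrist_force: [0.5, -0.4, 0.4]
width: 0.0284
finger_force: 0.0
[ 0.6074 -0.3235  0.0784] [ 3.138 -0.271 -0.07 ] gate [0.091  0.0003] [ 0.5 -0.4  0.4] 0.028382154214989203
blob [356, 100, 39, 7, 158]
358 100 100 bottom edge->bar z [0.5317 0.1798]
366 100 102 bottom edge->bar z [0.5043 0.1812]
375 100 103 bottom edge->bar z [0.4744 0.1872]
384 100 105 bottom edge->bar z [0.4446 0.1896]
393 101 106 bottom edge->bar z [0.4157 0.1954]
blob [350, 107, 29, 16, 134]
352 107 112 bottom edge->bar z [0.5487 0.1289]
358 110 114 bottom edge->bar z [0.5274 0.1284]
364 113 116 bottom edge->bar z [0.5062 0.1278]
370 115 119 bottom edge->bar z [0.4849 0.1236]
377 118 122 bottom edge->bar z [0.4603 0.1205]
blob [344, 121, 32, 16, 165]
346 121 125 bottom edge->bar z [0.5664 0.0713]
353 123 128 bottom edge->bar z [0.5406 0.0684]
360 126 130 bottom edge->bar z [0.5153 0.0693]
367 129 133 bottom edge->bar z [0.4899 0.0664]
374 131 136 bottom edge->bar z [0.4647 0.0635]
```

Raising leveled bar B, and after release it dropped into fork 3. Now pushing the tail with closed fingers.

```bash
python3 -m pendant '[[0.3,0,4,0,0,0,0.3],[0,0,4,0,0,0,0.3],[4.3,-0.3,1,0,0,0,0],[0,0,0,0,0,0,0],[0,0,-4,0,0,0,0],[0,0,-4,0,0,0,0],[0,0,-1.4,0,0,0,0],[0,0,0,0,0,0,0]]';python3 -m pendant '[[0,0,0,0,0,0,0],[0,0,0,0,0,0,0]]';python3 -c "
from h import *
held(3,(325,105,348,125))"
```

```text
time: 35.4
tool_pos: [0.6509, -0.325, 0.0695]
ee_rot: [-3.141, -0.263, -0.072]
wrist_force: [0.2, -0.4, -0.3]
width: 0.0003
finger_force: 0.0
time: 35.6
tool_pos: [0.6549, -0.3275, 0.0779]
ee_rot: [3.135, -0.275, -0.07]
wrist_force: [-1.1, 0.2, 0.5]
width: 0.0008
finger_force: 0.0
[ 0.6549 -0.3275  0.0779] [ 3.135 -0.275 -0.07 ] gate [ 0.1386 -0.0004] [-1.1  0.2  0.5] 0.0007531495223913305
blob [331, 116, 10, 8, 45]
333 116 120 bottom edge->bar z [0.6168 0.0715]
334 116 121 bottom edge->bar z [0.6129 0.0688]
336 118 121 bottom edge->bar z [0.6055 0.0713]
337 118 122 bottom edge->bar z [0.6016 0.0686]
339 119 123 bottom edge->bar z [0.5941 0.0672]
```

```bash
python3 -m pendant '[[-1.3,0.1,-0.4,0,0,0,0],[-1.3,0.1,0,0,0,0,0],[-1.15,0.08,0,0,0,0,0],[0,0,0,0,0,0,0],[0,0,0,0,0,0,0],[0,0,0,0,0,0,0]]';python3 -c "
from h import *
held(3,(325,105,395,145))";python3 -m pendant '[[1,0,0,0,0,0,0],[1,0,4,0,0,0,0],[0,3,5,0,0,0,0.3],[0,5,5,0,0,0,0.3],[0,5,3,0,0,0,0.3],[0,5,0,0,0,0,0.3],[0,5,0,0,0,0,0.3],[0,5,0,0,0,0,0.3]]';python3 -m pendant '[[0,5,0,0,0,2.8,0.3],[0,5,0,0,-2,0,0.3],[0,5,0,0,-2.4,0,0.3],[0,5,0,0,0,0,0.3],[0,5,0,0,0,0,0.3],[0,5,0,0,0,0,0.3],[0,3,0,0,0,0,0.3],[0,0,0,0,0,0,0.3]]'; python3 - <<'E'
from h import *
o=robot.get_obs();print(o['tool_pos'].round(4),o['ee_rot'].round(3))
im,p=shot('top','t18');bars('top',.070,(425,140,480,260),im,amin=12)
for g in (3,4):
    x,y,a=G[g];u=np.array([np.cos(np.radians(a)),np.sin(np.radians(a))]);c=np.array([x,y])-.065*u
    for s in (-.095,.095): print(g,s,proj(p,[*(c+u*s),.07]).round(1))
bars('top',.024,(172,155,304,250),im)
im,p=shot('side','s18');bars('side',.067,(325,105,395,145),im,amin=10)
bars('side',.02,(180,180,340,330),im)
E
```

```text
time: 36.25
tool_pos: [0.6164, -0.3238, 0.0708]
ee_rot: [3.137, -0.271, -0.07]
wrist_force: [0.2, 0.3, -0.1]
width: 0.0006
finger_force: 0.0
[ 0.6164 -0.3238  0.0708] [ 3.137 -0.271 -0.07 ] gate [0.0999 0.0006] [ 0.2  0.3 -0.1] 0.0005912379595093156
blob [350, 107, 29, 16, 138]
352 107 112 bottom edge->bar z [0.5489 0.1286]
358 110 114 bottom edge->bar z [0.5275 0.1281]
364 113 116 bottom edge->bar z [0.5064 0.1276]
370 115 119 bottom edge->bar z [0.485  0.1234]
377 118 122 bottom edge->bar z [0.4604 0.1203]
blob [344, 121, 32, 16, 167]
346 121 125 bottom edge->bar z [0.5666 0.0711]
353 123 128 bottom edge->bar z [0.5407 0.0681]
360 127 130 bottom edge->bar z [0.5154 0.0691]
367 129 133 bottom edge->bar z [0.49   0.0662]
374 131 136 bottom edge->bar z [0.4648 0.0632]
blob [380, 133, 9, 8, 47]
382 134 139 bottom edge->bar z [0.4364 0.0616]
383 134 139 bottom edge->bar z [0.433  0.0629]
384 135 139 bottom edge->bar z [0.4297 0.0641]
385 135 140 bottom edge->bar z [0.4259 0.0615]
387 136 140 bottom edge->bar z [0.4192 0.064 ]
time: 37.1
tool_pos: [0.6366, -0.0675, 0.2149]
ee_rot: [3.138
[... 631 characters left out ...]
.4]
top [196, 176, 6, 48, 228] c 0.5397 0.3876 size 0.145 0.015 yaw 3.6
top [261, 211, 7, 30, 135] c 0.4585 0.1874 size 0.087 0.015 yaw -3.2
side [383, 121, 8, 6, 29] c 0.4532 -0.3821 size 0.032 0.021 yaw -14.0
side [348, 123, 27, 13, 89] c 0.514 -0.3131 size 0.093 0.028 yaw -6.3
side [379, 135, 10, 6, 33] c 0.4301 -0.3077 size 0.034 0.021 yaw -0.9
side [288, 240, 29, 18, 103] c 0.456 0.1934 size 0.091 0.018 yaw -5.7
side [207, 261, 31, 18, 117] c 0.5977 0.3528 size 0.088 0.019 yaw 0.6
side [276, 264, 26, 15, 90] c 0.4471 0.2744 size 0.071 0.017 yaw -2.6
side [260, 273, 25, 14, 82] c 0.4703 0.3181 size 0.066 0.017 yaw -1.9
side [208, 278, 53, 27, 224] c 0.5352 0.3937 size 0.151 0.018 yaw 2.4
```

Bars A and B are home, B's centre at about −5 mm. Next is bar C, at crate (0.536, 0.314), handled the same way: centre grip, moved to the empty spot, tail regripped.

```bash
python3 -m pendant '[[-2.6,1.2,-2.5,0,0,-0.4,0.35],[-2.6,1.2,-2.5,0,0,0,0.35],[-2.6,1.2,-2.5,0,0,0,0.35],[-2.45,1.2,-1.9,0,0,0,0.35],[0,0,0,0,0,0,0.35],[0,0,0,0,0,0,0.35],[0,0,0,0,0,0,0.35]]'; python3 - <<'E'
from h import *
o=robot.get_obs();print(o['tool_pos'].round(4),o['ee_rot'].round(3))
im,p=shot('wrist','w19');bars('wrist',.024,(270,0,370,300),im,amin=40)
E
```

```text
time: 38.7
tool_pos: [0.5356, 0.3077, 0.1224]
ee_rot: [3.141, -0.351, -0.031]
wrist_force: [0.2, 0.6, 0.2]
width: 0.033
finger_force: 0.0
[0.5356 0.3077 0.1224] [ 3.141 -0.351 -0.031]
wrist [270, 131, 7, 19, 56] c 0.6226 0.3452 size 0.015 0.005 yaw -0.8
wrist [307, 131, 15, 17, 78] c 0.6225 0.3126 size 0.017 0.008 yaw -27.5
wrist [312, 145, 10, 12, 44] c 0.6128 0.3104 size 0.009 0.007 yaw -1.6
wrist [270, 153, 8, 24, 84] c 0.6024 0.3455 size 0.019 0.006 yaw 1.8
wrist [306, 158, 8, 25, 60] c 0.5971 0.3167 size 0.02 0.005 yaw -4.4
wrist [313, 159, 10, 13, 65] c 0.6009 0.3099 size 0.01 0.007 yaw -1.6
wrist [307, 172, 16, 24, 117] c 0.586 0.3127 size 0.019 0.012 yaw -1.8
wrist [270, 175, 8, 17, 41] c 0.5875 0.3454 size 0.013 0.006 yaw -0.8
wrist [307, 195, 17, 30, 193] c 0.5653 0.313 size 0.023 0.013 yaw -1.5
wrist [270, 200, 9, 20, 80] c 0.5662 0.3453 size 0.015 0.006 yaw -0.8
wrist [307, 231, 17, 21, 140] c 0.5406 0.3137 size 0.016 0.012 yaw -1.8
wrist [307, 260, 14, 14, 46] c 0.5221 0.3149 size 0.01 0.01 yaw -20.5
wrist [308, 271, 17, 23, 99] c 0.51 0.3157 size 0.014 0.013 yaw 42.6
```

```bash
python3 -m pendant '[[-0.25,0.6,-4,0,0,0.3,0.35],[0,0,-4,0,0,0,0.35],[0,0,-1.7,0,0,0,0.35],[0,0,0,0,0,0,0.35],[0,0,0,0,0,0,0],[0,0,0,0,0,0,0],[0,0,0,0,0,0,0],[0,0,0,0,0,0,0]]';python3 -m pendant '[[0,0,4,0,0,0,0],[0,0,4,0,0,0,0],[0.2,-4,0,0,0,0,0],[0.2,-4.3,0,0,0,0,0],[0.2,-4.3,0,0,0,0,0],[0.2,-4.3,0,0,0,0,0],[0,0,0,0,0,0,0],[0,0,0,0,0,0,0]]'
```

```text
time: 39.55
tool_pos: [0.5323, 0.3147, 0.0254]
ee_rot: [3.141, -0.351, -0.024]
wrist_force: [-1.0, -0.6, 2.5]
width: 0.013
finger_force: 30.0
time: 40.35
tool_pos: [0.5389, 0.1446, 0.1036]
ee_rot: [3.14, -0.348, -0.027]
wrist_force: [0.9, 0.2, -1.3]
width: 0.0137
finger_force: 30.0
```

```bash
python3 -m pendant '[[0,0,-4,0,0,0,0],[0,0,-3.8,0,0,0,0],[0,0,0,0,0,0,0],[0,0,0,0,0,0,0.27],[0,0,0,0,0,0,0.27],[0,0,0,0,0,0,0.27],[0,0,4,0,0,0,0.27],[0,0,0,0,0,0,0.27]]';python3 -m pendant '[[3.5,-0.07,0,0,0,0,0.27],[3.5,-0.07,0,0,0,0,0.27],[0,0,0,0,0,0,0.27],[0,0,-4.3,0,0,0,0.27],[0,0,0,0,0,0,0.27],[0,0,0,0,0,0,0.27],[0,0,0,0,0,0,0],[0,0,0,0,0,0,0]]';python3 -m pendant '[[0,0,0,0,0,0,0],[0,0,0,0,0,0,0],[0,0,4,0,0,0,0],[0,0,4,0,0,0,0],[0,0,4,0,0,0,0],[0,0,4,0,0,0,0],[0,0,0,0,0,0,0],[0,0,0,0,0,0,0]]'
python3 -c "
from h import *
held(2,(240,140,330,230))"
```

```text
time: 41.15
tool_pos: [0.5436, 0.1465, 0.0729]
ee_rot: [-3.141, -0.36, -0.025]
wrist_force: [0.0, 0.3, 0.5]
width: 0.0254
finger_force: 0.0
time: 41.95
tool_pos: [0.6089, 0.1441, 0.0235]
ee_rot: [3.14, -0.348, -0.024]
wrist_force: [-0.3, -0.0, 1.2]
width: 0.0135
finger_force: 30.0
time: 42.75
tool_pos: [0.6093, 0.144, 0.1835]
ee_rot: [3.14, -0.35, -0.024]
wrist_force: [-0.9, -0.6, -1.6]
width: 0.0135
finger_force: 30.0
[0.6093 0.144  0.1835] [ 3.14  -0.35  -0.024] gate [0.0138 0.393 ] [-0.9 -0.6 -1.6] 0.01347370249769526
blob [261, 174, 53, 27, 345]
263 175 180 bottom edge->bar z [0.5876 0.1839]
275 179 185 bottom edge->bar z [0.5515 0.1826]
287 184 190 bottom edge->bar z [0.516  0.1812]
299 189 195 bottom edge->bar z [0.481  0.1799]
312 194 200 bottom edge->bar z [0.4439 0.18  ]
```

```bash
python3 -m pendant '[[-0.5,-3,3,0,0,-3,0],[-0.5,-5,3,0,0,-3.1,0],[0,-5,0,0,0,0,0],[0,-5,0,0,0,0,0],[0,-5,0,0,0,0,0],[0,-5,0,0,0,0,0],[0,-5,0,0,0,0,0],[1,-4,0,0,0,0,0]]';python3 -m pendant '[[4,-3,0,0,0,0,0],[4.5,-2,0,0,0,0,0],[4.8,0,0,0,0,0,0],[4.8,0,0,0,0,0,0],[0,0,0,0,0,0,0],[0,0,0,0,0,0,0],[0,0,0,0,0,0,0]]';python3 -c "
from h import *
held(2,(240,240,241,241))"
```

```text
time: 43.6
tool_pos: [0.6077, -0.2213, 0.2343]
ee_rot: [3.141, -0.342, -0.133]
wrist_force: [1.3, 0.4, -0.4]
width: 0.0134
finger_force: 30.0
time: 44.3
tool_pos: [0.7896, -0.2687, 0.2364]
ee_rot: [3.14, -0.345, -0.131]
wrist_force: [0.6, 0.2, -0.4]
width: 0.0139
finger_force: 30.0
[ 0.7896 -0.2687  0.2364] [ 3.14  -0.345 -0.131] gate [0.2464 0.0074] [ 0.6  0.2 -0.4] 0.013931180512766752
```

```bash
python3 - <<'E'
from h import *
pt=imaging.camera_params('top');ps=imaging.camera_params('side')
for q in ((458,148),(465,133),(487,153),(520,151),(553,148),(561,128)): print(q,ray(pt,(q[0]/1.25,q[1]/1.25),0).round(3), ray(pt,(q[0]/1.25,q[1]/1.25),.07).round(3))
print('side')
for q in ((296,165),(322,184),(363,148),(328,157),(300,135)): print(q,ray(ps,(q[0]/1.25,q[1]/1.25),0).round(3),ray(ps,(q[0]/1.25,q[1]/1.25),.07).round(3))
im=np.load('/tmp/top0.npy')
o=cv2.resize(im[60:135,300:470],(0,0),fx=3,fy=3,interpolation=cv2.INTER_CUBIC)
s=np.load('/tmp/side0.npy')[70:190,200:330];s=cv2.resize(s,(0,0),fx=2.2,fy=2.2,interpolation=cv2.INTER_CUBIC)
H=max(o.shape[0],s.shape[0]);c=np.zeros((H,o.shape[1]+s.shape[1],3),np.uint8);c[:o.shape[0],:o.shape[1]]=o;c[:s.shape[0],o.shape[1]:]=s
print(c.shape);cv2.imwrite('pics/house.png',c[:,:,::-1])
E
```

```text
(458, 148) [ 0.808 -0.13   0.   ] [ 0.776 -0.12   0.07 ]
(465, 133) [ 0.85  -0.149  0.   ] [ 0.815 -0.139  0.07 ]
(487, 153) [ 0.794 -0.204  0.   ] [ 0.763 -0.19   0.07 ]
(520, 151) [ 0.798 -0.289  0.   ] [ 0.767 -0.27   0.07 ]
(553, 148) [ 0.806 -0.374  0.   ] [ 0.774 -0.35   0.07 ]
(561, 128) [ 0.862 -0.399  0.   ] [ 0.827 -0.373  0.07 ]
side
(296, 165) [ 0.915 -0.17   0.   ] [ 0.856 -0.095  0.07 ]
(322, 184) [ 0.807 -0.134  0.   ] [ 0.755 -0.062  0.07 ]
(363, 148) [ 0.795 -0.332  0.   ] [ 0.743 -0.246  0.07 ]
(328, 157) [ 0.859 -0.246  0.   ] [ 0.803 -0.165  0.07 ]
(300, 135) [ 0.989 -0.298  0.   ] [ 0.925 -0.214  0.07 ]
(264, 796, 3)
```

A toy house stands behind gates 1–3, its front wall at about x = 0.80, so a level bar for gate 2 would hit it. I'll pitch bar C tail-up by about 18°, put its tip into the eyelet, then level it while feeding.

```bash
python3 -m pendant '[[-1.1,-0.23,0,-0.78,-5.95,0,0],[-1.1,-0.23,0,-0.78,-5.95,0,0],[0,0,0,-0.78,-5.95,0,0],[0,0,-3,0,0,0,0],[0,0,-3,0,0,0,0],[0,0,0,0,0,0,0],[0,0,0,0,0,0,0],[0,0,0,0,0,0,0]]';python3 -c "
from h import *
held(2,(290,50,370,150))
p=imaging.camera_params('side')
for X in gpts(2) if 'gpts' in globals() else []: print(X)
"
```

```text
time: 45.15
tool_pos: [0.7695, -0.2741, 0.1825]
ee_rot: [3.137, -0.667, -0.129]
wrist_force: [-0.1, -0.0, -0.6]
width: 0.0132
finger_force: 30.0
[ 0.7695 -0.2741  0.1825] [ 3.137 -0.667 -0.129] gate [ 0.2272 -0.0006] [-0.1 -0.  -0.6] 0.013235707314164302
blob [290, 50, 10, 12, 84]
292 50 59 bottom edge->bar z [0.7411 0.2884]
293 50 59 bottom edge->bar z [0.7375 0.2894]
295 50 57 bottom edge->bar z [0.7303 0.298 ]
296 50 57 bottom edge->bar z [0.7268 0.299 ]
298 50 56 bottom edge->bar z [0.7198 0.3042]
blob [290, 88, 36, 29, 192]
292 89 92 bottom edge->bar z [0.7431 0.1704]
300 93 98 bottom edge->bar z [0.7135 0.1571]
308 99 104 bottom edge->bar z [0.6838 0.1438]
316 106 110 bottom edge->bar z [0.6542 0.1305]
324 112 115 bottom edge->bar z [0.6248 0.1211]
blob [343, 93, 27, 10, 164]
345 93 98 bottom edge->bar z [0.5551 0.2073]
350 93 99 bottom edge->bar z [0.5383 0.2091]
356 94 100 bottom edge->bar z [0.5184 0.2119]
362 95 101 bottom edge->bar z [0.4988 0.2146]
368 96 102 bottom edge->bar z [0.4793 0.2174]
blob [350, 107, 20, 12, 96]
352 107 112 bottom edge->bar z [0.5283 0.1651]
356 109 113 bottom edge->bar z [0.5148 0.1659]
360 111 114 bottom edge->bar z [0.5013 0.1668]
364 113 116 bottom edge->bar z [0.4875 0.164 ]
368 114 118 bottom edge->bar z [0.4738 0.1613]
blob [345, 121, 25, 14, 131]
347 121 126 bottom edge->bar z [0.5416 0.1072]
352 123 127 bottom edge->bar z [0.5242 0.1095]
357 125 129 bottom edge->bar z [0.5066 0.108 ]
362 127 131 bottom edge->bar z [0.4892 0.1065]
368 129 134 bottom edge->bar z [0.4681 0.1025]
```

```bash
cat >> h.py <<'E'
def tipcheck(g,roi,pitch):
    """bar axis from side image: bottom +y edge, plane = gate's vertical plane shifted 7 mm"""
    o=robot.get_obs();print(o['tool_pos'].round(4),o['ee_rot'].round(3),'gate',gf(g,o['tool_pos']),o['wrist_force'].round(1),round(o['width'],4))
    x,y,a=G[g];u=np.array([np.cos(np.radians(a)),np.sin(np.radians(a)),0]);n=np.array([-u[1],u[0],0])
    lat=gf(g,o['tool_pos'])[1];P=np.array([x,y,0])+n*(lat+.007)
    p=imaging.camera_params('side');im=imaging.snapshot('side');K=np.array(p['camera_matrix']);R=np.array(p['R']);c=-R.T@np.array(p['t'])
    h=cv2.cvtColor(im,cv2.COLOR_RGB2HSV);m=((h[:,:,1]>125)&(h[:,:,2]<190)&(h[:,:,0]<15)).astype(np.uint8)
    k=np.zeros_like(m);k[roi[1]:roi[3],roi[0]:roi[2]]=1;m*=k
    nn,l,st,ce=cv2.connectedComponentsWithStats(m)
    for i in range(1,nn):
        if st[i,4]<60: continue
        S=[]
        for px in range(st[i,0]+1,st[i,0]+st[i,2]-1):
            r=np.where(l[:,px]==i)[0].max()+.5
            d=R.T@np.linalg.inv(K)@np.array([px,r,1.]);X=c+d*((P-c)@n)/(d@n);S.append([(X-P)@u+.065,X[2]])
        S=np.array(S);f=np.polyfit(S[:,0],S[:,1],1)
        print(st[i].tolist(),'s',S[:,0].min().round(4),S[:,0].max().round(4),'slope deg',np.degrees(np.arctan(f[0])).round(1),'axis z at s=65,100,150:',(np.polyval(f,[.065,.1,.15])+.007/np.cos(np.arctan(f[0]))).round(4))
E
python3 -m pendant '[[0,0,-2.2,0,0,0,0],[0,0,-2.2,0,0,0,0],[0,0,0,0,0,0,0],[0,0,0,0,0,0,0],[0,0,0,0,0,0,0]]';python3 -c "
from h import *
tipcheck(2,(285,85,340,140),18)"
```

```text
time: 45.7
tool_pos: [0.77, -0.274, 0.1373]
ee_rot: [3.137, -0.666, -0.129]
wrist_force: [-0.3, -0.7, -0.1]
width: 0.0135
finger_force: 30.0
[ 0.77   -0.274   0.1373] [ 3.137 -0.666 -0.129] gate [ 0.2277 -0.0005] [-0.3 -0.7 -0.1] 0.0135
[287, 99, 39, 29, 186] s 0.0729 0.22 slope deg 17.1 axis z at s=65,100,150: [0.0795 0.0903 0.1056]
```

```bash
python3 -m pendant '[[0.2,0,-1.15,0,0,0,0],[0,0,0,0,0,0,0],[0,0,0,0,0,0,0],[-1,0.13,-0.25,0,0,0,0],[-1,0.13,-0.3,0,0,0,0],[0,0,0,0,0,0,0],[0,0,0,0,0,0,0]]';python3 -c "
from h import *
tipcheck(2,(285,85,340,140),18)"
```

```text
time: 46.45
tool_pos: [0.7572, -0.2735, 0.1282]
ee_rot: [3.134, -0.685, -0.131]
wrist_force: [13.9, -1.2, 5.4]
width: 0.014
finger_force: 30.0
[ 0.7572 -0.2735  0.1282] [ 3.134 -0.685 -0.131] gate [ 0.2149 -0.0016] [13.9 -1.2  5.4] 0.014
[290, 103, 33, 28, 158] s 0.085 0.2084 slope deg 21.9 axis z at s=65,100,150: [0.0623 0.0763 0.0964]
```

```bash
python3 -m pendant '[[1.7,-0.2,0.7,0,0,0,0],[0,0,0,0,0,0,0],[0,0,0,0,0,0,0]]';python3 -c "
from h import *
tipcheck(2,(280,85,340,140),18)
p=imaging.camera_params('side')
x,y,a=G[2];u=np.array([np.cos(np.radians(a)),np.sin(np.radians(a)),0]);n=np.array([-u[1],u[0],0])
for s in (.07,.06):
  for t in (-.012,.012):
    for z in (.056,.08): print(s,t,z,proj(p,np.array([x,y,0])+u*(s-.065)+n*t+[0,0,z]).round(1))
im=np.load('/tmp/side0.npy')
h=cv2.cvtColor(im,cv2.COLOR_RGB2GRAY)
for r in range(118,148,2): print(r,h[r,318:340].tolist())
"
```

```text
time: 46.8
tool_pos: [0.767, -0.2725, 0.1234]
ee_rot: [3.139, -0.661, -0.13]
wrist_force: [-0.1, 0.4, -0.9]
width: 0.0131
finger_force: 30.0
[ 0.767  -0.2725  0.1234] [ 3.139 -0.661 -0.13 ] gate [0.2244 0.0006] [-0.1  0.4 -0.9] 0.0131
[288, 103, 35, 28, 173] s 0.0834 0.2152 slope deg 18.6 axis z at s=65,100,150: [0.0637 0.0755 0.0923]
0.07 -0.012 0.056 [327.7 130.3]
0.07 -0.012 0.08 [327.9 124.4]
0.07 0.012 0.056 [323.5 133.8]
0.07 0.012 0.08 [323.7 127.9]
0.06 -0.012 0.056 [330.2 131.4]
0.06 -0.012 0.08 [330.4 125.5]
0.06 0.012 0.056 [326.  134.9]
0.06 0.012 0.08 [326.3 129. ]
118 [181, 181, 187, 181, 179, 181, 182, 184, 185, 189, 188, 182, 147, 118, 115, 118, 117, 117, 118, 114, 120, 115]
120 [186, 182, 181, 183, 182, 182, 185, 184, 186, 175, 135, 116, 116, 115, 112, 115, 115, 117, 114, 115, 117, 118]
122 [183, 184, 181, 185, 185, 186, 182, 153, 124, 109, 120, 135, 137, 134, 110, 100, 112, 111, 111, 115, 114, 114]
124 [186, 183, 183, 186, 175, 140, 122, 115, 125, 136, 135, 132, 109, 87, 85, 101, 115, 111, 114, 110, 115, 117]
126 [185, 187, 179, 143, 117, 121, 135, 135, 134, 118, 89
[... 459 characters left out ...]
, 89, 118, 115, 115, 110, 115, 110, 117]
136 [115, 118, 116, 120, 119, 134, 132, 129, 108, 93, 85, 83, 83, 77, 91, 116, 115, 116, 119, 125, 134, 127]
138 [114, 117, 112, 118, 125, 135, 135, 135, 108, 83, 85, 83, 80, 83, 93, 118, 117, 113, 110, 119, 120, 124]
140 [112, 119, 127, 134, 138, 131, 106, 83, 79, 83, 82, 83, 80, 86, 120, 125, 123, 117, 117, 117, 119, 114]
142 [122, 136, 137, 132, 107, 82, 90, 114, 102, 84, 94, 106, 126, 129, 129, 122, 126, 129, 127, 126, 116, 114]
144 [132, 133, 118, 77, 91, 126, 134, 132, 99, 93, 119, 124, 119, 126, 123, 127, 128, 126, 126, 126, 126, 137]
146 [132, 129, 106, 84, 110, 127, 126, 125, 83, 92, 125, 124, 121, 121, 120, 118, 121, 122, 129, 128, 128, 125]
```

```bash
python3 -m pendant '[[0.2,0,0.45,0,0,0,0],[0,0,0,0,0,0,0],[-0.7,0.09,-0.1,0,0,0,0],[-0.7,0.09,-0.2,0,0,0,0],[0,0,0,0,0,0,0],[0,0,0,0,0,0,0]]';python3 -c "
from h import *
tipcheck(2,(280,85,340,140),18)"
```

```text
time: 47.45
tool_pos: [0.7552, -0.271, 0.1252]
ee_rot: [3.14, -0.661, -0.131]
wrist_force: [-0.8, 0.9, -0.1]
width: 0.0135
finger_force: 30.0
[ 0.7552 -0.271   0.1252] [ 3.14  -0.661 -0.131] gate [0.2125 0.0006] [-0.8  0.9 -0.1] 0.0135
[291, 104, 33, 25, 153] s 0.0797 0.2025 slope deg 18.7 axis z at s=65,100,150: [0.0696 0.0815 0.0984]
```

Tip is in gate 2's eyelet with no force. Feeding further, then leveling.

```bash
python3 -m pendant '[[-1,0.13,-0.38,0,0,0,0],[-1,0.13,-0.34,0,0,0,0],[-1,0.13,-0.33,0,0,0,0],[0,0,0,0,0,0,0],[0,0,0,0,0,0,0]]';python3 -c "
from h import *
tipcheck(2,(280,85,340,145),18)"
```

```text
time: 48.0
tool_pos: [0.7251, -0.2671, 0.1147]
ee_rot: [3.14, -0.661, -0.131]
wrist_force: [-0.9, -0.9, 1.2]
width: 0.0129
finger_force: 30.0
[ 0.7251 -0.2671  0.1147] [ 3.14  -0.661 -0.131] gate [0.1822 0.0005] [-0.9 -0.9  1.2] 0.0129
[299, 110, 25, 19, 113] s 0.0797 0.1695 slope deg 18.0 axis z at s=65,100,150: [0.0707 0.0821 0.0983]
```

```bash
python3 -m pendant '[[0.4,-0.05,-1.25,0.78,5.95,0,0],[0.27,-0.04,-1.3,0.78,5.95,0,0],[0.14,-0.02,-1.3,0.78,5.95,0,0],[0,0,0,0,0,0,0],[0,0,0,0,0,0,0],[0,0,0,0,0,0,0]]';python3 -c "
from h import *
tipcheck(2,(280,85,350,145),18)"
```

```text
time: 48.65
tool_pos: [0.7334, -0.2681, 0.0766]
ee_rot: [3.139, -0.349, -0.13]
wrist_force: [0.2, 0.1, -0.6]
width: 0.0138
finger_force: 30.0
[ 0.7334 -0.2681  0.0766] [ 3.139 -0.349 -0.13 ] gate [0.1906 0.0006] [ 0.2  0.1 -0.6] 0.0138
[297, 115, 26, 16, 125] s 0.0834 0.178 slope deg 1.2 axis z at s=65,100,150: [0.0677 0.0685 0.0696]
```

```bash
python3 -m pendant '[[-1.98,0.26,0.1,0,1,0,0],[-1.98,0.26,0.1,0,0,0,0],[-1.98,0.26,0,0,0,0,0],[-1.98,0.26,0,0,0,0,0],[0,0,0,0,0,0,0],[0,0,0,0,0,0,0],[-1.8,0.24,0,0,0,0,0],[0,0,0,0,0,0,0]]';python3 -m pendant '[[0,0,0,0,0,0,0],[0,0,0,0,0,0,0],[0,0,0,0,0,0,0]]';python3 -c "
from h import *
tipcheck(2,(300,115,375,165),18)"
```

```text
time: 49.5
tool_pos: [0.6361, -0.2554, 0.0786]
ee_rot: [3.137, -0.33, -0.13]
wrist_force: [0.5, -0.1, -1.1]
width: 0.0139
finger_force: 30.0
time: 49.8
tool_pos: [0.6373, -0.2555, 0.0785]
ee_rot: [3.137, -0.331, -0.129]
wrist_force: [-0.7, -0.0, -0.0]
width: 0.0137
finger_force: 30.0
[ 0.6373 -0.2555  0.0785] [ 3.137 -0.331 -0.129] gate [0.0937 0.0005] [-0.7 -0.  -0. ] 0.0137
[344, 121, 31, 16, 167] s -0.1079 -0.0067 slope deg -2.5 axis z at s=65,100,150: [0.1242 0.1227 0.1205]
[327, 128, 36, 19, 179] s -0.0706 0.0557 slope deg -4.1 axis z at s=65,100,150: [0.0686 0.0661 0.0625]
```

```bash
python3 -m pendant '[[-0.3,0.04,0,0,0,0,0],[0,0,0,0,0,0,0],[0,0,-0.2,0,0,0,0.3],[0,0,0,0,0,0,0.3],[0,0,0,0,0,0,0.3],[0,0,0,0,0,0,0.3],[0,0,0,0,0,0,0.3]]';python3 -c "
from h import *
tipcheck(2,(300,115,375,165),18)
p=imaging.camera_params('side');x,y,a=G[2];u=np.array([np.cos(np.radians(a)),np.sin(np.radians(a)),0]);n=np.array([-u[1],u[0],0])
for s in (.05,0,-.05,-.075):print(s,proj(p,np.array([x,y,.056])+u*(s-.065)+n*.007).round(1))
im=imaging.snapshot('side');h=cv2.cvtColor(im,cv2.COLOR_RGB2HSV);m=((h[:,:,1]>125)&(h[:,:,2]<190)&(h[:,:,0]<15))
for c in range(328,372,4): print(c,np.where(m[118:165,c])[0]+118)
"
```

```text
time: 50.55
tool_pos: [0.6336, -0.2551, 0.0766]
ee_rot: [3.137, -0.33, -0.129]
wrist_force: [0.2, 0.6, -0.3]
width: 0.0284
finger_force: 0.0
[ 0.6336 -0.2551  0.0766] [ 3.137 -0.33  -0.129] gate [0.09   0.0005] [ 0.2  0.6 -0.3] 0.0284
[345, 121, 30, 16, 159] s -0.1079 -0.0103 slope deg -2.5 axis z at s=65,100,150: [0.1245 0.123  0.1208]
[327, 129, 31, 18, 171] s -0.0524 0.0555 slope deg 0.9 axis z at s=65,100,150: [0.0674 0.068  0.0688]
0.05 [329.4 135.3]
0 [342.2 140.9]
-0.05 [355.3 146.7]
-0.075 [362.  149.6]
328 [129 130 131 132 133]
332 [130 131 132 133 134 135]
336 [133 134 135 136 137 157]
340 [119 123 134 135 136 137 138 139]
344 [122 125 136 137 138 139 140]
348 [122 123 124 125 126 137 138 139 140 141 142 159]
352 [123 124 125 126 127 139 140 141 142 143 144]
356 [125 126 127 128 129 141 142 143 144]
360 [126 127 128 129 130]
364 [127 128 129 130 131 132]
368 [118 130 131 132 133 134]
```

```bash
python3 -m pendant '[[0.3,0,4,0,0,0,0.3],[0,0,4,0,0,0,0.3],[4.3,-0.56,1,0,0,0,0],[0,0,0,0,0,0,0],[0,0,-4,0,0,0,0],[0,0,-4,0,0,0,0],[0,0,-1.4,0,0,0,0],[0,0,0,0,0,0,0]]';python3 -m pendant '[[0,0,0,0,0,0,0],[0,0,0,0,0,0,0]]';python3 -c "
from h import *
tipcheck(2,(300,110,330,140),18)"
```

```text
time: 51.45
tool_pos: [0.6769, -0.2593, 0.0676]
ee_rot: [3.14, -0.322, -0.13]
wrist_force: [0.2, -0.7, 1.1]
width: 0.0004
finger_force: 0.0
time: 51.65
tool_pos: [0.6812, -0.2615, 0.076]
ee_rot: [3.135, -0.335, -0.129]
wrist_force: [0.4, -0.8, 0.2]
width: 0.0002
finger_force: 0.0
[ 0.6812 -0.2615  0.076 ] [ 3.135 -0.335 -0.129] gate [0.138  0.0003] [ 0.4 -0.8  0.2] 0.0002
```

```bash
python3 -m pendant '[[-1.1,0.14,-0.3,0,0,0,0],[-1.1,0.14,0,0,0,0,0],[-1.07,0.14,0,0,0,0,0],[0,0,0,0,0,0,0],[0,0,0,0,0,0,0],[0,0,0,0,0,0,0]]';python3 -c "
from h import *
tipcheck(2,(300,110,385,165),18)";python3 -m pendant '[[1,0,0,0,0,0,0],[1,0,4,0,0,0,0],[0,3,5,0,0,0,0.3],[-1,5,5,0,0,0,0.3],[-1,5,3,0,0,0,0.3],[-1,5,0,0,0,0,0.3],[-1,5,0,0,0,0,0.3],[-1,5,0,0,0,0,0.3]]';python3 -m pendant '[[0,5,0,0,0,5,0.3],[0,5,0,0,-1,5,0.3],[0,5,0,0,0,0,0.3],[0,5,0,0,0,0,0.3],[0,5,0,0,0,0,0.3],[0,5,0,0,0,0,0.3],[0,4,0,0,0,0,0.3],[0,0,0,0,0,0,0.3]]'; python3 - <<'E'
from h import *
o=robot.get_obs();print(o['tool_pos'].round(4),o['ee_rot'].round(3))
im,p=shot('top','t18');bars('top',.070,(395,140,480,260),im,amin=12)
for g in (2,3,4):
    x,y,a=G[g];u=np.array([np.cos(np.radians(a)),np.sin(np.radians(a))]);c=np.array([x,y])-.065*u
    for s in (-.095,.095): print(g,s,proj(p,[*(c+u*s),.07]).round(1))
bars('top',.024,(172,155,304,250),im)
E
```

```text
time: 52.3
tool_pos: [0.6469, -0.2564, 0.0694]
ee_rot: [3.137, -0.33, -0.129]
wrist_force: [-0.1, -0.3, 0.1]
width: 0.0005
finger_force: 0.0
[ 0.6469 -0.2564  0.0694] [ 3.137 -0.33  -0.129] gate [0.1033 0.0009] [-0.1 -0.3  0.1] 0.0005
[350, 110, 29, 13, 126] s -0.1161 -0.0246 slope deg 0.0 axis z at s=65,100,150: [0.1866 0.1866 0.1866]
[344, 121, 32, 16, 163] s -0.1118 -0.0069 slope deg -2.3 axis z at s=65,100,150: [0.1252 0.1238 0.1217]
[327, 129, 31, 21, 174] s -0.0526 0.0551 slope deg 2.2 axis z at s=65,100,150: [0.0687 0.0701 0.072 ]
time: 53.15
tool_pos: [0.6222, -0.0044, 0.2133]
ee_rot: [3.137, -0.331, -0.13]
wrist_force: [-0.2, -0.1, -0.1]
width: 0.0282
finger_force: 0.0
time: 53.95
tool_pos: [0.6211, 0.3399, 0.2113]
ee_rot: [3.139, -0.346, 0.051]
wrist_force: [0.5, 0.7, 0.1]
width: 0.0281
finger_force: 0.0
[0.6211 0.3399 0.2113] [ 3.139 -0.346  0.051]
top [411, 163, 5, 5, 21] c 0.6278 -0.2524 size 0.012 0.012 yaw -3.3
top [463, 165, 5, 6, 23] c 0.6192 -0.4043 size 0.015 0.012 yaw -5.1
top [406, 172, 10, 55, 299] c 0.5271 -0.2387 size 0.162 0.017 yaw -7.5
top [435, 173, 5, 4, 19] c 0.5984 -0.3206 size 0.012 0.009 yaw 89.6
top [460, 175, 13, 54, 345] c 0.5176 -0.3995 size 0.158 0.033 yaw -7.0
top [434, 181, 16, 56, 372] c 0.4976 -0.3264 size 0.162 0.043 yaw -4.1
top [395, 194, 6, 15, 51] c 0.5199 -0.2015 size 0.042 0.014 yaw -2.8
top [414, 195, 12, 16, 72] c 0.5152 -0.2632 size 0.044 0.031 yaw 2.5
2 -0.095 [409.3 225. ]
2 0.095 [414.1 161.5]
3 -0.095 [437.9 234.7]
3 0.095 [437.8 170.2]
4 -0.095 [462.3 227.9]
4 0.095 [466.5 164.4]
top [210, 166, 6, 29, 138] c 0.5994 0.3487 size 0.089 0.015 yaw 3.0
top [196, 176, 6, 17, 67] c 0.5867 0.3906 size 0.051 0.015 yaw 3.6
top [261, 211, 7, 30, 136] c 0.4585 0.1881 size 0.088 0.014 yaw -3.8
top [233, 212, 7, 30, 137] c 0.456 0.2694 size 0.087 0.014 yaw -2.8
```

C is home too. Last, bar D at crate (0.520, 0.389), gripped directly at its tail, for gate 1.

```bash
python3 -m pendant '[[-1.1,1.7,-3,0,0,0,0.27],[-1.1,1.7,-3,0,0,0,0.27],[-1.2,1.8,-3,0,0,0,0.27],[0,0,0,0,0,0,0.27],[0,0,0,0,0,0,0.27],[0,0,0,0,0,0,0.27]]'; python3 - <<'E'
from h import *
o=robot.get_obs();print(o['tool_pos'].round(4),o['ee_rot'].round(3))
im,p=shot('wrist','w19');bars('wrist',.024,(295,120,350,300),im,amin=30)
E
```

```text
time: 54.6
tool_pos: [0.5901, 0.385, 0.1256]
ee_rot: [3.138, -0.352, 0.043]
wrist_force: [0.7, -0.4, 0.1]
width: 0.0255
finger_force: 0.0
[0.5901 0.385  0.1256] [ 3.138 -0.352  0.043]
wrist [303, 216, 17, 21, 149] c 0.6065 0.3949 size 0.016 0.013 yaw 2.5
wrist [303, 228, 17, 59, 339] c 0.5824 0.3937 size 0.045 0.013 yaw 2.8
wrist [303, 284, 17, 13, 87] c 0.5569 0.3926 size 0.012 0.009 yaw -87.6
```

```bash
python3 -m pendant '[[-0.35,0.8,-4,0,0,0.2,0.27],[0,0,-4,0,0,0,0.27],[0,0,-2.1,0,0,0,0.27],[0,0,0,0,0,0,0.27],[0,0,0,0,0,0,0.27],[0,0,0,0,0,0,0],[0,0,0,0,0,0,0],[0,0,0,0,0,0,0]]';python3 -m pendant '[[0,0,0,0,0,0,0],[0,0,4,0,0,0,0],[0,0,4,0,0,0,0],[0,0,4,0,0,0,0],[0,0,4,0,0,0,0],[0,0,0,0,0,0,0],[0,0,0,0,0,0,0]]';python3 -c "
from h import *
held(1,(150,180,300,290))"
```

```text
time: 55.45
tool_pos: [0.5857, 0.3939, 0.0237]
ee_rot: [3.138, -0.351, 0.048]
wrist_force: [-0.5, 0.1, 3.2]
width: 0.0132
finger_force: 30.0
time: 56.15
tool_pos: [0.5846, 0.3941, 0.1828]
ee_rot: [3.139, -0.349, 0.048]
wrist_force: [0.0, -0.5, -1.1]
width: 0.0137
finger_force: 30.0
[0.5846 0.3941 0.1828] [ 3.139 -0.349  0.048] gate [0.025  0.5627] [ 0.  -0.5 -1.1] 0.013661553262889639
blob [287, 239, 13, 12, 73]
289 239 244 bottom edge->bar z [0.3612 0.3139]
291 240 245 bottom edge->bar z [0.3567 0.3135]
293 241 247 bottom edge->bar z [0.3524 0.31  ]
295 242 248 bottom edge->bar z [0.3479 0.3096]
298 243 249 bottom edge->bar z [0.3413 0.3104]
blob [211, 241, 89, 39, 660]
213 242 248 bottom edge->bar z [0.5603 0.1882]
234 249 256 bottom edge->bar z [0.503  0.1941]
255 258 264 bottom edge->bar z [0.448  0.1997]
276 261 267 bottom edge->bar z [0.3944 0.2223]
298 272 278 bottom edge->bar z [0.342  0.2185]
blob [207, 261, 31, 18, 199]
209 261 266 bottom edge->bar z [0.5838 0.1095]
215 264 269 bottom edge->bar z [0.5666 0.1088]
222 266 272 bottom edge->bar z [0.5464 0.1101]
229 269 276 bottom edge->bar z [0.5269 0.1072]
236 272 277 bottom edge->bar z [0.5063 0.1167]
```

```bash
python3 -m pendant '[[0,-3,3,0,0,-3.3,0],[0,-5,3,0,0,-3.35,0],[0,-5,0.5,0,0,0,0],[0,-5,0,0,0,0,0],[0,-5,0,0,0,0,0],[0,-5,0,0,0,0,0],[0,-5,0,0,0,0,0],[0,-5,0,0,0,0,0]]';python3 -m pendant '[[0,-5,0,0,0,0,0],[0,-5,0,0,0,0,0],[1,-5,0,0,0,0,0],[4,-4,0,0,0,0,0],[4,0,0,0,0,0,0],[4,0,0,0,0,0,0],[3,0,0,0,0,0,0],[0,0,0,0,0,0,0]]';python3 -m pendant '[[0,0,0,-0.41,-5.99,0,0],[0,0,0,-0.41,-5.99,0,0],[0,0,0,-0.41,-5.99,0,0],[0,0,0,0,0,0,0],[0,0,0,0,0,0,0]]';python3 -c "
from h import *
tipcheck(1,(250,50,330,130),18)"
```

```text
time: 57.0
tool_pos: [0.5828, 0.0194, 0.2385]
ee_rot: [3.137, -0.342, -0.067]
wrist_force: [-0.5, -0.3, -1.0]
width: 0.0135
finger_force: 30.0
time: 57.8
tool_pos: [0.7409, -0.1628, 0.2349]
ee_rot: [3.14, -0.339, -0.068]
wrist_force: [-0.2, 0.7, -1.9]
width: 0.0134
finger_force: 30.0
time: 58.3
tool_pos: [0.7382, -0.1631, 0.24]
ee_rot: [3.138, -0.657, -0.069]
wrist_force: [0.0, -0.7, 0.5]
width: 0.0137
finger_force: 30.0
[ 0.7382 -0.1631  0.24  ] [ 3.138 -0.657 -0.069] gate [0.2162 0.0172] [ 0.  -0.7  0.5] 0.0137
[250, 50, 41, 46, 881] s 0.1653 0.3122 slope deg -52.6 axis z at s=65,100,150: [0.4982 0.4525 0.3871]
[277, 89, 44, 31, 253] s 0.0622 0.2086 slope deg 16.1 axis z at s=65,100,150: [0.1869 0.197  0.2114]
```

```bash
python3 -m pendant '[[1.1,-1.8,0,0,0,0,0],[0,0,-3.3,0,0,0,0],[0,0,-3.3,0,0,0,0],[0,0,-3,0,0,0,0],[0,0,0,0,0,0,0],[0,0,0,0,0,0,0],[0,0,0,0,0,0,0]]';python3 -c "
from h import *
tipcheck(1,(265,95,335,150),18)"
```

```text
time: 59.05
tool_pos: [0.753, -0.1821, 0.1508]
ee_rot: [3.134, -0.668, -0.066]
wrist_force: [-0.0, -0.4, -0.3]
width: 0.0137
finger_force: 30.0
[ 0.753  -0.1821  0.1508] [ 3.134 -0.668 -0.066] gate [ 0.2322 -0.0007] [-0.  -0.4 -0.3] 0.0137
[277, 111, 42, 29, 208] s 0.0783 0.2248 slope deg 17.2 axis z at s=65,100,150: [0.0912 0.102  0.1175]
```

```bash
python3 -m pendant '[[0,0.05,-2.1,0,0,0,0],[0,0,0,0,0,0,0],[0,0,0,0,0,0,0],[0,0,0,0,0,0,0]]';python3 -c "
from h import *
tipcheck(1,(265,95,335,150),18)"
```

```text
time: 59.5
tool_pos: [0.7515, -0.1812, 0.1277]
ee_rot: [3.135, -0.665, -0.067]
wrist_force: [-0.3, -0.7, -0.4]
width: 0.0136
finger_force: 30.0
[ 0.7515 -0.1812  0.1277] [ 3.135 -0.665 -0.067] gate [2.307e-01 1.000e-04] [-0.3 -0.7 -0.4] 0.0136
[278, 117, 40, 29, 199] s 0.0808 0.2213 slope deg 17.6 axis z at s=65,100,150: [0.068  0.0791 0.0949]
```

```bash
python3 -m pendant '[[-1,0.07,-0.2,0,0,0,0],[-1,0.07,-0.28,0,0,0,0],[0,0,0,0,0,0,0],[0,0,0,0,0,0,0]]';python3 -c "
from h import *
tipcheck(1,(265,95,335,150),18)"
```

```text
time: 59.95
tool_pos: [0.7301, -0.1795, 0.1206]
ee_rot: [3.137, -0.662, -0.068]
wrist_force: [-0.4, 0.7, 1.7]
width: 0.0135
finger_force: 30.0
[ 0.7301 -0.1795  0.1206] [ 3.137 -0.662 -0.068] gate [0.2092 0.0003] [-0.4  0.7  1.7] 0.0135
[284, 121, 35, 25, 166] s 0.077 0.1981 slope deg 17.1 axis z at s=65,100,150: [0.0701 0.0809 0.0962]
```

In the eyelet, no resistance. Feed 3 cm more, then level.

```bash
python3 -m pendant '[[-1,0.07,-0.33,0,0,0,0],[-1,0.07,-0.33,0,0,0,0],[-0.8,0.05,-0.3,0,0,0,0],[0,0,0,0,0,0,0],[0,0,0,0,0,0,0]]';python3 -m pendant '[[0.4,-0.03,-1.25,0.41,5.9,0,0],[0.27,-0.02,-1.3,0.41,5.9,0,0],[0.14,-0.01,-1.3,0.41,5.9,0,0],[0,0,0,0,0,0,0],[0,0,0,0,0,0,0],[0,0,0,0,0,0,0]]';python3 -c "
from h import *
tipcheck(1,(270,105,345,160),18)"
```

```text
time: 60.5
tool_pos: [0.702, -0.1774, 0.1105]
ee_rot: [3.137, -0.661, -0.068]
wrist_force: [-1.8, 0.1, 0.9]
width: 0.0132
finger_force: 30.0
time: 61.1
tool_pos: [0.7105, -0.178, 0.0727]
ee_rot: [3.137, -0.354, -0.068]
wrist_force: [0.4, -0.1, 0.8]
width: 0.0136
finger_force: 30.0
[ 0.7105 -0.178   0.0727] [ 3.137 -0.354 -0.068] gate [0.1896 0.0005] [ 0.4 -0.1  0.8] 0.0136
[327, 129, 18, 12, 97] s -0.0138 0.0389 slope deg 3.5 axis z at s=65,100,150: [0.1371 0.1392 0.1422]
[290, 132, 28, 15, 140] s 0.0805 0.1758 slope deg -1.0 axis z at s=65,100,150: [0.0676 0.067  0.0661]
```

```bash
python3 -m pendant '[[-2,0.13,0.15,0,0,0,0],[-2,0.13,0.1,0,0,0,0],[-2,0.13,0,0,0,0,0],[-2,0.13,0,0,0,0,0],[0,0,0,0,0,0,0],[0,0,0,0,0,0,0],[-1.85,0.13,0.1,0,0,0,0],[0,0,0,0,0,0,0]]';python3 -m pendant '[[0,0,0,0,0,0,0],[0,0,0,0,0,0,0]]';python3 -c "
from h import *
tipcheck(1,(310,125,375,175),18)";python3 -m pendant '[[0,0,0,0,0,0,0.3],[0,0,0,0,0,0,0.3],[0,0,0,0,0,0,0.3],[0,0,0,0,0,0,0.3]]';python3 -c "
from h import *
tipcheck(1,(310,125,375,175),18)"
```

```text
time: 61.95
tool_pos: [0.6118, -0.1716, 0.076]
ee_rot: [3.137, -0.352, -0.068]
wrist_force: [0.9, 0.8, -0.6]
width: 0.0139
finger_force: 30.0
time: 62.15
tool_pos: [0.6132, -0.1718, 0.0762]
ee_rot: [3.137, -0.353, -0.068]
wrist_force: [-0.3, -0.0, -0.5]
width: 0.0135
finger_force: 30.0
[ 0.6132 -0.1718  0.0762] [ 3.137 -0.353 -0.068] gate [0.0921 0.    ] [-0.3 -0.  -0.5] 0.0135
[345, 125, 30, 12, 129] s -0.1085 -0.02 slope deg 0.7 axis z at s=65,100,150: [0.1898 0.1902 0.1908]
[327, 130, 31, 17, 160] s -0.0583 0.0392 slope deg 4.2 axis z at s=65,100,150: [0.1373 0.1399 0.1435]
[322, 144, 36, 18, 200] s -0.0617 0.0549 slope deg -2.6 axis z at s=65,100,150: [0.0663 0.0647 0.0625]
time: 62.6
tool_pos: [0.6124, -0.1717, 0.076]
ee_rot: [3.137, -0.352, -0.068]
wrist_force: [-0.2, -0.4, -1.1]
width: 0.0282
finger_force: 0.0
[ 0.6124 -0.1717  0.076 ] [ 3.137 -0.352 -0.068] gate [0.0912 0.0001] [-0.2 -0.4 -1.1] 0.0282
[345, 125, 30, 12, 136] s -0.1085 -0.02 slope deg 0.5 axis z at s=65,100,150: [0.1892 0.1895 0.19  ]
[328, 130, 30, 17, 157] s -0.0581 0.0355 slope deg 3.5 axis z at s=65,100,150: [0.1368 0.1389 0.142 ]
[322, 145, 34, 17, 196] s -0.0554 0.0547 slope deg -0.6 axis z at s=65,100,150: [0.0657 0.0654 0.0649]
```

```bash
python3 -m pendant '[[0.3,0,4,0,0,0,0.3],[0,0,4,0,0,0,0.3],[4.3,-0.3,1,0,0,0,0],[0,0,0,0,0,0,0],[0,0,-4,0,0,0,0],[0,0,-4,0,0,0,0],[0,0,-1.4,0,0,0,0],[0,0,0,0,0,0,0]]';python3 -m pendant '[[0,0,0,0,0,0,0],[0,0,0,0,0,0,0]]';python3 -c "
from h import *
tipcheck(1,(300,130,322,150),18)"
```

```text
time: 63.45
tool_pos: [0.6555, -0.1736, 0.0675]
ee_rot: [3.14, -0.345, -0.069]
wrist_force: [0.2, 0.3, 0.1]
width: 0.0005
finger_force: 0.0
time: 63.65
tool_pos: [0.6599, -0.1754, 0.0753]
ee_rot: [3.136, -0.357, -0.067]
wrist_force: [0.0, 0.3, 1.5]
width: 0.0004
finger_force: 0.0
[ 0.6599 -0.1754  0.0753] [ 3.136 -0.357 -0.067] gate [ 0.1389 -0.0003] [0.  0.3 1.5] 0.0004
```

```bash
python3 -m pendant '[[-1.1,0.08,-0.3,0,0,0,0],[-1.1,0.08,0,0,0,0,0],[-1.15,0.07,0,0,0,0,0],[0,0,0,0,0,0,0],[0,0,0,0,0,0,0],[0,0,0,0,0,0,0]]';python3 -c "
from h import *
tipcheck(1,(300,130,372,175),18)";python3 -m pendant '[[1,0,0,0,0,0,0],[1,0,4,0,0,0,0],[-1,3,5,0,0,0,0.5],[-2,5,5,0,5,0,0.5],[-2,5,3,0,5,0,0.5],[-2,5,0,0,5,0,0.5],[0,0,0,0,5,4,0.5],[0,0,0,0,0,0,0.5]]';python3 -m pendant '[[0,0,0,0,0,0,0.5],[0,0,0,0,0,0,0.5]]'; python3 - <<'E'
from h import *
o=robot.get_obs();print(o['tool_pos'].round(4),o['ee_rot'].round(3))
im,p=shot('top','t20');bars('top',.070,(360,140,480,260),im,amin=12)
for g in (1,2,3,4):
    x,y,a=G[g];u=np.array([np.cos(np.radians(a)),np.sin(np.radians(a))]);c=np.array([x,y])-.065*u
    print(g,[proj(p,[*(c+u*s),.07]).round(1).tolist() for s in (-.095,.095)])
im,p=shot('wrist','w20');np.save('/tmp/w20p.npy',p,allow_pickle=True)
hsv=cv2.cvtColor(im,cv2.COLOR_RGB2HSV)
m=((hsv[:,:,1]>80)&(hsv[:,:,0]>8)&(hsv[:,:,0]<25)).astype(np.uint8);m[235:]=0
n,l,st,ce=cv2.connectedComponentsWithStats(m)
for i in range(1,n):
    if st[i,4]>100: print(st[i].tolist(),ce[i].round(1),ray(p,ce[i],.07).round(3))
a=cv2.resize(im[0:240,150:500],(0,0),fx=2,fy=2);cv2.imwrite('pics/w20.png',a[:,:,::-1])
E
```

```text
time: 64.3
tool_pos: [0.6248, -0.1724, 0.069]
ee_rot: [3.137, -0.352, -0.068]
wrist_force: [-0.7, -0.4, 0.2]
width: 0.0007
finger_force: 0.0
[ 0.6248 -0.1724  0.069 ] [ 3.137 -0.352 -0.068] gate [0.1036 0.0003] [-0.7 -0.4  0.2] 0.0007
[327, 130, 31, 17, 167] s -0.0582 0.039 slope deg 3.8 axis z at s=65,100,150: [0.1371 0.1394 0.1428]
[322, 144, 33, 18, 196] s -0.053 0.0546 slope deg 0.5 axis z at s=65,100,150: [0.0664 0.0667 0.0672]
time: 65.15
tool_pos: [0.59, -0.0244, 0.2088]
ee_rot: [3.117, -0.003, 0.009]
wrist_force: [0.5, -0.3, 0.3]
width: 0.0449
finger_force: 0.0
time: 65.35
tool_pos: [0.5878, -0.0268, 0.2089]
ee_rot: [3.117, -0.004, 0.004]
wrist_force: [0.3, 1.0, -1.0]
width: 0.0471
finger_force: 0.0
[ 0.5878 -0.0268  0.2089] [ 3.117 -0.004  0.004]
top [411, 163, 5, 5, 21] c 0.6278 -0.2524 size 0.012 0.012 yaw -3.3
top [463, 165, 5, 6, 23] c 0.6191 -0.4043 size 0.015 0.012 yaw -5.1
top [383, 171, 5, 5, 24] c 0.604 -0.1691 size 0.013 0.012 yaw -2.4
top [406, 172, 10, 55, 298] c 0.5269 -0.2393 size 0.162 0.017 yaw -7.6
top [435, 173, 5, 4, 19] c 0.5984 -0.3206 size 0.012 0.009 yaw 89.6
top [460, 175, 13, 54, 340] c 0.5177 -0.3991 size 0.158 0.033 yaw -6.3
top [381, 180, 7, 55, 286] c 0.5039 -0.1625 size 0.159 0.016 yaw -3.6
top [434, 181, 17, 56, 377] c 0.4975 -0.3278 size 0.162 0.046 yaw -4.1
top [368, 192, 7, 15, 45] c 0.5266 -0.1255 size 0.042 0.017 yaw -2.1
top [390, 194, 10, 15, 66] c 0.5203 -0.1929 size 0.042 0.026 yaw -2.6
top [414, 195, 12, 16, 69] c 0.5152 -0.2657 size 0.044 0.031 yaw -9.0
1 [[384.2, 233.4], [385.8, 169.0]]
2 [[409.3, 225.0], [414.1, 161.5]]
3 [[437.9, 234.7], [437.8, 170.2]]
4 [[462.3, 227.9], [466.5, 164.4]]
[251, 52, 58, 64, 2654] [279.7  84.7] [0.679 0.006 0.07 ]
[0, 87, 225, 148, 31822] [109.3 162.5] [0.614 0.153 0.07 ]
[403, 137, 237, 98, 15368] [532.2 197.4] [ 0.583 -0.22   0.07 ]
```

All four bars are home in the top view (tail rows 171, 163, 173 and 165 against 169, 161.5, 170 and 164 predicted). Last enlarged crop: the knob.

View pics/w20.png

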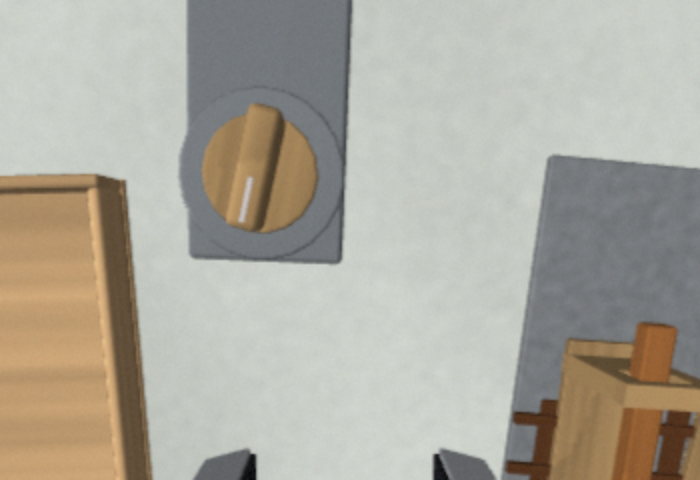

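```bash
python3 - <<'E'
from h import *
pw=np.load('/tmp/w20p.npy',allow_pickle=True).item();pt=imaging.camera_params('top');ps=imaging.camera_params('side')
def blob(name,roi):
    im=np.load('/tmp/%s0.npy'%name);h=cv2.cvtColor(im,cv2.COLOR_RGB2HSV)
    m=((h[:,:,1]>80)&(h[:,:,0]>8)&(h[:,:,0]<25)).astype(np.uint8);k=np.zeros_like(m);k[roi[1]:roi[3],roi[0]:roi[2]]=1
    q=np.argwhere(m*k);print(name,len(q),q.min(0)[::-1],q.max(0)[::-1],q.mean(0)[::-1]);return im
blob('top',(305,130,345,172));im=blob('side',(250,150,290,190))
for z in (.03,.04,.05,.06,.07): print(z,'grip ends',ray(pw,(150+265/2,105/2),z)[:2].round(4),ray(pw,(150+243/2,226/2),z)[:2].round(4),'len',np.linalg.norm(ray(pw,(150+265/2,105/2),z)-ray(pw,(150+243/2,226/2),z)).round(4),'disc',ray(pw,(280,86),z)[:2].round(4), 'top',ray(pt,(324,150.5),z)[:2].round(3),'side',ray(ps,(268,168),z)[:2].round(3),'discdiam',np.linalg.norm(ray(pw,(150+202/2,86),z)-ray(pw,(150+317/2,86),z)).round(4))
g=cv2.cvtColor(im,cv2.COLOR_RGB2GRAY)
for r in range(156,186,2): print(r,g[r,252:286].tolist())
E
```

```text
top 218 [316 141] [332 160] [324.21559633 151.64220183]
side 204 [255 162] [275 189] [266.56372549 172.17156863]
0.03 grip ends [0.7102 0.006 ] [0.6562 0.0175] len 0.0552 disc [0.6808 0.0089] top [0.689 0.008] side [ 0.7   -0.032] discdiam 0.0536
0.04 grip ends [0.7086 0.0052] [0.6562 0.0164] len 0.0536 disc [0.6801 0.008 ] top [0.686 0.008] side [ 0.693 -0.022] discdiam 0.0521
0.05 grip ends [0.707  0.0044] [0.6561 0.0153] len 0.0521 disc [0.6793 0.0072] top [0.682 0.008] side [ 0.687 -0.012] discdiam 0.0506
0.06 grip ends [0.7054 0.0036] [0.6561 0.0142] len 0.0505 disc [0.6786 0.0063] top [0.678 0.009] side [ 0.68  -0.002] discdiam 0.049
0.07 grip ends [0.7038 0.0028] [0.6561 0.013 ] len 0.0489 disc [0.6778 0.0054] top [0.675 0.009] side [0.673 0.007] discdiam 0.0475
156 [182, 179, 180, 182, 179, 177, 177, 177, 175, 179, 179, 180, 176, 178, 179, 181, 179, 179, 178, 184, 179, 182, 181, 184, 180, 178, 183, 180, 180, 181, 183, 185, 184, 183]
158 [177, 179, 174, 181, 180, 181, 180, 180, 179, 177, 178, 181, 180, 177, 179, 180, 181, 182, 179, 181, 180, 183, 181, 181, 180, 179, 179, 180, 
[... 1557 characters left out ...]
05, 141, 191, 186, 186, 183, 180]
178 [109, 110, 108, 114, 118, 109, 111, 109, 109, 120, 125, 136, 136, 128, 128, 123, 119, 123, 124, 119, 106, 96, 103, 107, 111, 109, 106, 87, 87, 121, 126, 132, 163, 190]
180 [104, 110, 109, 107, 99, 111, 117, 106, 109, 110, 113, 110, 108, 112, 109, 104, 103, 97, 97, 100, 110, 106, 114, 109, 109, 97, 78, 70, 90, 108, 109, 108, 107, 113]
182 [114, 105, 110, 110, 103, 105, 108, 107, 115, 120, 112, 108, 108, 110, 111, 112, 109, 110, 106, 113, 111, 113, 107, 83, 81, 74, 73, 74, 87, 111, 111, 96, 73, 124]
184 [104, 112, 112, 109, 104, 103, 108, 111, 107, 107, 106, 100, 98, 106, 101, 105, 101, 95, 95, 90, 84, 87, 84, 82, 79, 77, 75, 82, 101, 95, 69, 94, 160, 188]
```

Knob: grip ends at crop (265,105) and (243,226), grip top z ≈ 0.07, axis at about (0.680, 0.008), grip yaw about −12°. To stay within joint 6's range I'll grasp half a turn round (yaw 168°) and turn it down to about 88°.

```bash
python3 -m pendant '[[1,0,0,1.4,0,0,0.35],[1,0.5,0,0,0,8.4,0.35],[1,0.5,0,0,0,8.4,0.35],[1,0.5,0,0,0,8.4,0.35],[1,0.5,0,0,0,8.4,0.35],[1,0.5,0,0,0,8.4,0.35],[1,0.5,0,0,0,8.4,0.35],[1,0.5,0,0,0,8.4,0.35]]';python3 -m pendant '[[1,0,0,0,0,8.4,0.35],[0.2,0,0,0,0,8.4,0.35],[0,0,0,0,0,8.4,0.35],[0,0,0,0,0,8.4,0.35],[0,0,0,0,0,8.4,0.35],[0,0,0,0,0,8.4,0.35],[0,0,0,0,0,8.4,0.35],[0,0,0,0,0,8.4,0.35]]';python3 -m pendant '[[0,0,0,0,0,8.4,0.35],[0,0,0,0,0,8.4,0.35],[0,0,0,0,0,8.4,0.35],[0,0,0,0,0,8.4,0.35],[0,0,0,0,0,0,0.35],[0,0,0,0,0,0,0.35],[0,0,0,0,0,0,0.35]]';python3 -c "
from h import *
o=robot.get_obs();print(o['joint_positions'].round(3),o['tool_pos'].round(4),np.degrees(o['ee_rot']).round(1))"
```

```text
time: 66.25
tool_pos: [0.6688, 0.0084, 0.2095]
ee_rot: [3.141, -0.005, 1.037]
wrist_force: [0.4, -0.2, -0.3]
width: 0.0328
finger_force: 0.0
time: 67.05
tool_pos: [0.6804, 0.0082, 0.2095]
ee_rot: [3.14, -0.004, 2.21]
wrist_force: [0.6, 0.4, 0.1]
width: 0.0328
finger_force: 0.0
time: 67.75
tool_pos: [0.6801, 0.0086, 0.2096]
ee_rot: [3.141, -0.004, 2.789]
wrist_force: [-0.4, -0.2, 0.3]
width: 0.0332
finger_force: 0.0
[-7.100e-02  3.870e-01  1.023e+00  1.000e-03  1.736e+00 -1.289e+00] [0.6801 0.0086 0.2096] [180.   -0.2 159.8]
```

```bash
python3 -m pendant '[[0,0,-4,0,0,8.2,0.4],[0,0,-4,0,0,0,0.4],[0,0,-4,0,0,0,0.4],[0,0,-3.2,0,0,0,0.4],[0,0,0,0,0,0,0.4],[0,0,0,0,0,0,0.4]]';python3 -m pendant '[[0,0,0,0,0,0,0],[0,0,0,0,0,0,0],[0,0,0,0,0,0,0],[0,0,0,0,0,0,0]]'
```

```text
time: 68.35
tool_pos: [0.6806, 0.009, 0.0593]
ee_rot: [3.141, -0.002, 2.933]
wrist_force: [-1.5, -0.8, 4.5]
width: 0.0376
finger_force: 2.4
time: 68.75
tool_pos: [0.6808, 0.0068, 0.0593]
ee_rot: [-3.138, -0.001, 2.933]
wrist_force: [-0.3, -4.2, 5.5]
width: 0.0137
finger_force: 32.8
```

```bash
python3 -m pendant '[[0,-0.15,0.3,0,0,0,0],[0,0,0,0,0,-6,0],[0,0,0,0,0,-8,0],[0,0,0,0,0,-8,0],[0,0,0,0,0,0,0],[0,0,0,0,0,0,0]]';python3 -m pendant '[[0,0,0,0,0,-8,0],[0,0,0,0,0,-8,0],[0,0,0,0,0,-8,0],[0,0,0,0,0,-8,0],[0,0,0,0,0,-8,0],[0,0,0,0,0,0,0],[0,0,0,0,0,0,0]]';python3 -c "
from h import *
o=robot.get_obs();print(o['wrist_torque'])"
```

```text
time: 69.35
tool_pos: [0.6804, 0.0057, 0.0594]
ee_rot: [-3.14, -0.002, 2.551]
wrist_force: [2.9, -3.8, -2.3]
width: 0.0138
finger_force: 32.3
time: 70.05
tool_pos: [0.6788, 0.0047, 0.0594]
ee_rot: [-3.137, -0.001, 1.852]
wrist_force: [-0.5, -6.6, -0.9]
width: 0.0136
finger_force: 32.4
[-1.17598639 -0.08506311 -0.10345953]
```

```bash
python3 -m pendant '[[0,0.1,0,0,0,-7,0],[0,0,0,0,0,-7,0],[0,0,0,0,0,-5,0],[0,0,0,0,0,-2,0],[0,0,0,0,0,0,0],[0,0,0,0,0,0,0],[0,0,0,0,0,0,0]]';python3 -c "
from h import *
o=robot.get_obs();print(o['wrist_torque'])"
```

```text
time: 70.75
tool_pos: [0.6782, 0.0058, 0.0594]
ee_rot: [-3.137, 0.001, 1.489]
wrist_force: [-2.6, -6.9, -0.1]
width: 0.0166
finger_force: 35.5
[-1.25877411  0.27381775  0.92751957]
```

Stop felt (torque rise). Release, lift away and verify.

```bash
python3 -m pendant '[[0,0,0,0,0,1,0.4],[0,0,0,0,0,0,0.4],[0,0,0,0,0,0,0.4],[0,0,4,0,0,0,0.4],[0,0,4,0,0,0,0.4],[0,0,4,0,0,0,0.4],[-4,2,4,0,0,0,0.4],[-5,2,2,0,0,0,0.4]]';python3 -m pendant '[[-5,2,0,0,0,0,0.4],[-5,2,0,0,0,0,0.4],[-4,0,0,0,0,0,0.4],[0,0,0,0,0,0,0.4],[0,0,0,0,0,0,0.4],[0,0,0,0,0,0,0.4]]'; python3 - <<'E'
from h import *
im,p=shot('top','t21');bars('top',.070,(375,140,480,260),im,amin=12)
bars('top',.024,(172,155,304,250),im)
h=cv2.cvtColor(im,cv2.COLOR_RGB2HSV)
# signal arm/grip: wood pixels bright near knob
s,ps=shot('side','s21');bars('side',.067,(315,100,395,165),s,amin=20)
# grip orientation from side & top: project ends for winder 0 and 1.4
g=cv2.cvtColor(im,cv2.COLOR_RGB2GRAY); g0=cv2.cvtColor(np.load('/tmp/top0.npy'),cv2.COLOR_RGB2GRAY)
for yaw in (-12,-92):
    d=.02*np.array([np.cos(np.radians(yaw)),np.sin(np.radians(yaw))])
    print(yaw,[proj(p,[.68+k*d[0],.0065+k*d[1],.07]).round(1).tolist() for k in(-1,1)])
for a,n in((im,'now'),(np.load('/tmp/top0.npy'),'start')):
    q=a[138:164,312:336].astype(int); m=(q[:,:,0]-q[:,:,2]>55)
    br=(q.sum(2)>np.percentile(q.sum(2)[m],65))&m; ys,xs=np.nonzero(br);c=np.cov(xs,ys);w,v=np.linalg.eigh(c);print(n,'principal dir (px)',v[:,1].round(2),w.round(1))
d=np.abs(g.astype(int)-g0)>25;d[130:]=0;ys,xs=np.nonzero(d[60:125,280:350]);print('signal change',xs.min()+280 if len(xs) else None,xs.max()+280 if len(xs) else None,ys.min()+60 if len(ys) else None,ys.max()+60 if len(ys) else None,len(xs))
gs=np.abs(cv2.cvtColor(s,cv2.COLOR_RGB2GRAY).astype(int)-cv2.cvtColor(np.load('/tmp/side0.npy'),cv2.COLOR_RGB2GRAY))>25
print('side changes near mast (215-245,90-150):',gs[90:150,205:260].sum(),'tree',gs[170:215,195:230].sum(),'tanker',gs[190:225,335:380].sum())
cv2.imwrite('pics/s21.png',s[:,:,::-1]);print(robot.get_obs()['tool_pos'],robot.get_obs()['time'])
E
```

```text
time: 71.55
tool_pos: [0.6044, 0.043, 0.2346]
ee_rot: [3.136, -0.005, 1.503]
wrist_force: [0.0, 0.1, 1.4]
width: 0.0378
finger_force: 0.0
time: 72.15
tool_pos: [0.4712, 0.0798, 0.2317]
ee_rot: [3.14, -0.004, 1.504]
wrist_force: [-0.2, -0.9, 0.0]
width: 0.0377
finger_force: 0.0
top [411, 163, 5, 5, 20] c 0.6279 -0.2524 size 0.012 0.012 yaw -3.4
top [463, 165, 5, 6, 24] c 0.6189 -0.4042 size 0.015 0.012 yaw -5.1
top [383, 171, 5, 5, 24] c 0.604 -0.1691 size 0.013 0.012 yaw -2.4
top [406, 172, 10, 55, 293] c 0.527 -0.2394 size 0.162 0.017 yaw -7.5
top [435, 173, 5, 4, 19] c 0.5984 -0.3206 size 0.012 0.009 yaw 89.6
top [460, 175, 13, 54, 344] c 0.5176 -0.3994 size 0.158 0.033 yaw -6.7
top [381, 180, 7, 55, 292] c 0.5039 -0.1624 size 0.159 0.016 yaw -3.8
top [434, 181, 17, 56, 369] c 0.4975 -0.3278 size 0.162 0.046 yaw -4.1
top [390, 194, 10, 15, 68] c 0.5203 -0.1929 size 0.042 0.026 yaw -2.6
top [414, 195, 12, 16, 71] c 0.515 -0.2658 size 0.043 0.032 yaw -9.6
top [210, 166, 6, 29, 136] c 0.5994 0.3487 size 0.089 0.015 yaw 3.0
top [263, 211, 5, 27, 74] c 0.463 0.1853 size 0.078 0.012 yaw 
[... 373 characters left out ...]
11, 58] c 0.4937 -0.3119 size 0.065 0.03 yaw 1.2
side [380, 134, 9, 7, 34] c 0.4322 -0.3072 size 0.028 0.025 yaw 10.4
side [350, 140, 8, 7, 24] c 0.5046 -0.2309 size 0.03 0.019 yaw -78.8
side [361, 143, 10, 9, 35] c 0.4634 -0.2299 size 0.04 0.024 yaw -3.4
side [332, 148, 23, 14, 105] c 0.5094 -0.1594 size 0.081 0.029 yaw -4.2
side [359, 159, 9, 6, 31] c 0.4392 -0.1618 size 0.024 0.024 yaw 24.5
-12 [[323.4, 155.1], [326.1, 142.6]]
-92 [[318.0, 148.6], [331.5, 149.0]]
now principal dir (px) [0.22 0.98] [ 3.4 18.2]
start principal dir (px) [-0.27  0.96] [0.1 8.6]
signal change 318 349 78 98 153
side changes near mast (215-245,90-150): 170 tree 0 tanker 0
[0.47141633 0.07957929 0.23127114] 72.25
```

```bash
python3 - <<'E'
from h import *
for n in ('t21','top0'):
    im=np.load('/tmp/%s.npy'%n); g=cv2.cvtColor(im,cv2.COLOR_RGB2GRAY);print(n)
    for r in range(138,162): print(r,' '.join('%3d'%v for v in g[r,312:338]))
for n in ('s21','side0'):
    im=np.load('/tmp/%s.npy'%n); g=cv2.cvtColor(im,cv2.COLOR_RGB2GRAY);print(n)
    for r in range(94,130,3): print(r,' '.join('%3d'%v for v in g[r,205:262:2]))
E
```

```text
t21
138  42  38  44  40  43  38  41  79  86  88  89  83  87  85  85  89  87  86  86  86  85  83  86  88  82  96
139  43  47  44  43  45  43  36  69  87  88  88  85  89  88  89  88  86  87  85  86  87  86  88  85  85  95
140  46  45  45  44  43  43  34  41  69  90  90  85  88  88  83  88  88  86  86  85  88  85  87  87  80  91
141  45  46  44  44  45  47  38  27  43  79  88  86  87  84  81  87  88  89  87  85  87  84  86  87  86 113
142  47  43  47  50  49  46  38  24  30  62  89  86  87  84  86  87  82  83  84  87  86  85  86  85  91 123
143  50  47  48  43  47  49  42  24  31  60  87  87  86  84  86  90  84  84  87  83  86  87  84  85  88 116
144  48  49  49  47  46  53  44  23  24  50  99  97  98  99  93  87  81  86  89  86  86  85  85  85  88 120
145  46  47  48  48  49  51  44  24  26  35  90 103 102 103 103  96  94  82  79  61  71  83  79  88  93 120
146  48  51  52  51  46  48  49  29  27  29  71 105  92  77  98  95 107 129  99  93  73  88  81  83  89 117
147  52  49  51  47  48  51  49  25  27  31  76 117 112  97 102  99 104 115 104  98  81  76  85  85  87 115
148  49  50  48 
[... 6278 characters left out ...]
  72  74  72  75  76  77 136 131  96  75  70  67  60  60  58  61  63  61  61  64  67  62  65  63  64
115  75  76  81  71  75  71  77  74  72  71 149 112  93  75  60  64  62  66  65  61  57  64  66  69  65  66  60  65  66
118  75  75  73  75  74  76  73  76  74  70 158 113  89  77  86 108  65  59  63  59  68  58  61  58  66  67  69  69  68
121  72  76  75  76  70  76  76  73  76  71 172  94  84 155 177 122 121 116  68  64  66  63  64  64  58  59  68  66  69
124  73  77  75  76  76  74  75  76  71  69 177  93 152 179 180 132 129 129 126 120  92  64  66  65  65  69  65  56  50
127  72  75  77  75  72  77  74  76 122 165 165  94 164 180 183 138 128 129 130 131 126 123 110  64  61  51  69  76  52
```

The knob grip is now crosswise in the top view (rows 146–149). In the side view the signal arm has left its upright place, and the bars, tree and tanker have not moved. Handing in.

```bash
python3 -c "
from h import *
print(robot.close_job())"
```

```text
the job is handed in; nothing more can be done
None
```

I handed in the job at about 72 s of robot time: all four long bars lie in gates 1–4, the knob is at its stop and the signal arm has swung down; the hand-in returned no verdict.

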